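# Close the two-part tray and tip the flip-top box of connector blocks into it

### The arm

A 7-joint arm with a two-finger parallel gripper is mounted at the origin on a cart in front of the work surface, level with it; the furniture and walls round the work are solid. World frame = base frame: x ahead of the robot, y to its left, z up, the work surface at z = 0. Lengths are in m, angles in rad, forces in N, time in s.
With the tool pointing down it reaches from about 0.425 to 0.925 m from the base axis. Payload 6.8 kg.
Tool frame: the origin (TCP) lies midway between the tips of the shut fingers; the grasp point (between the pads) lies 19 mm behind it; z points along the fingers, y is the direction in which the jaws open and shut (so a half turn about z gives the same grasp; the last joint's range is limited). The gripper opens to 85 mm and grips with 20 to 120 N. Pads are 22 mm wide; open, the fingers measure 114 mm over their backs; the gripper's body (76 mm by 85 mm) begins 54 mm behind the grasp point. The pads swing forward as they close: fully open they stand 13 mm farther back than shut.
Start: joints at [1.049, 0.477, 0.022, 1.555, -0.011, 1.109, -0.083], TCP at [0.271, -0.618, 0.231] pointing down, gripper open.
Joint ranges: [-2.96, 2.96], [-0.34, 2.1], [-1.41, 1.46], [0.24, 2.44], [-1.37, 4.51], [0.17, 1.92], [-2.96, 2.96]. Speed limits (rad/s): [2.39, 2.39, 3.14, 3.14, 3.14, 3.14, 3.14].

### API

Orientations are given as a unit quaternion [w, x, y, z].
In Python, from station import * gives the robot as it stands. The module is installed in compiled form; this text tells all that it offers.
- The arm moves only by the tool jog_arm, never from a script. Its arguments are lists of equal length, an entry for each row: "dp": the shift along the tool's x, y, z in units of 25 mm (1.0 is 25 mm), a list of three; "angular": the turn, a rotation vector about the tool's x, y, z in units of 5 degrees (1.0 is 5 degrees), a list of three; "claw": the finger opening in mm, from 0 to 85.4. A call has exactly 5 rows; each row is the pose to reach, as a shift and turn from the pose commanded when the call began, along the tool's axes at that moment; what a row does not reach only later rows make up. A row lasts 1/10 s, in which the tool goes at most 50 mm and 8.59 degrees, less where a joint would pass 70% of its speed; a pose out of reach is approached as far as the arm can. A call with a gripper value outside its range is refused whole. The fingers move at their own pace and stop on an object; "grip_force" is the grip in N (left out, the last holds). Time passes only in rows, so rows that repeat a pose let the fingers close, or fill a call up. It gives the time, the measured TCP pose, the force and the opening at its end, in the units of the state.
- get_obs(): the state, without advancing time (a new reading comes with each control period).
- read_camera(name): name is "scene" or "top" or "wrist"; returns a dict with "pixels" (384x512x3 uint8, blue, green, red), "camera_matrix" (3x3 intrinsics, pixels), "k1" (the pictures are not rectified: a ray, as slopes to the right and down, at radius r is drawn at 1 + k1 r^2 times it, then the intrinsics apply), "rvec" (rotation vector, rad) and "tvec" (3), from world to camera coordinates, as OpenCV has them. Camera axes: x right, y down, z forward; pixel columns grow to the right and rows downward; lengths in m; the calibration is good to about 2 mm. A picture is of the moment at which its call begins. There is no depth.
- hand_in(): hands the job in, once; it reports no verdict.
The state is a dict: "t": time; "q": joint angles; "joint_vel": joint speeds; "joint_torque": joint torques, N m; "eef_pos": TCP position; "tool_rot": TCP orientation; "contact_force": force on the tool from outside, world axes, zero at the start; "torque": the same for the moment, N m; "gripper_width": opening from 0.0 (shut) to 1.0 (fully open).
Only numpy, scipy, OpenCV 4.12 (cv2) and the standard library are available. Lean on these libraries where they do the work, as an engineer would, in place of code of your own. Each camera call takes 0.05 s, during which the arm holds its last target.

### The job

First close up the tray by sliding its loose half flush against the half that is screwed to the bench, the two edges in line. Then lift the flip-top box by its handle and tip it over the closed tray until its lid swings open and every connector block in it falls into the tray; stand the emptied box back on its rubber pad, upright with its lid shut. Put all the stray connector blocks lying on the bench into the tray too (at any time), and leave the transformer, circuit board and flux tin where they are.

Things in the scene. Friction and masses are not known exactly. Their poses are not given: they have to be found in the camera images.
- fixed_seam (a point): half of the grey tray, screwed to the bench. Each half is 170 (x) x 105 (y) x 45 mm high, 4 mm floor and walls on three sides, the fourth side (the seam) open. The point: middle of the seam edge, on top of the floor; +y points into this half, -y to where the loose half belongs, x along the seam. Inside of the closed tray: x -81..81, y -101..101 mm from here
- loose_seam (a point): the loose half of the tray (0.4 kg, stands flat on the bench, slides when pushed): middle of its open seam edge, on top of its 4 mm floor; +y points out of it, toward the fixed half, x along the seam. Flush when it coincides with fixed_seam with like axes
- loose_tab (a point): centre of the black grip tab on the loose half's outer wall: a plate 14 mm thick (along its x), sticking out 46 mm along -y, from 11 to 43 mm above the bench; the point is 130 mm from loose_seam along -y and 28 mm above the bench
- pad_top (a point): black rubber pad, 150 (x) x 120 (y) x 3 mm, fixed to the bench; the point is the centre of its top
- box_mid (a point): flip-top box of grey plastic with a clear lid, 120 (x) x 88 (y) x 50 mm high, 4 mm walls, about 0.25 kg empty; the point is its middle, 25 mm above its underside. Its front (-x) inner wall slopes outward by 30 degrees, so contents slide out over the front rim when the box is tipped front down (back edge rising) by 105 to 130 degrees from upright
- box_handle (a point): grip point on the box's black handle bar: a flat bar 14 mm thick (along the box's x), 30 mm tall (15 to 45 mm above the box's underside), sticking out 80 mm along the box's +y from its side wall; the point is 6 mm along x and 105 mm along y from box_mid, 30 mm above the box's underside
- lid (a joint): angle of the box's lid, 0 shut, up to 1.45 rad open; hinged along the box's back (+x) top edge, free, no latch: it hangs open when the box is tipped past level front down, and falls shut by its own weight when the box stands upright
- inner_0_mid (a point): a black plastic connector block, 26 x 69 x 20 mm (length along its own y, a short narrower cable stub at one end), 0.05 kg; the point is its centre, 10 mm above its underside; grasp across the 26 mm; starts inside the flip-top box, lying along the box's y (2 or 3 are there, the others are absent)
- inner_1_mid (a point): a black plastic connector block, 26 x 69 x 20 mm (length along its own y, a short narrower cable stub at one end), 0.05 kg; the point is its centre, 10 mm above its underside; grasp across the 26 mm; starts inside the flip-top box, lying along the box's y (2 or 3 are there, the others are absent)
- inner_2_mid (a point): a black plastic connector block, 26 x 69 x 20 mm (length along its own y, a short narrower cable stub at one end), 0.05 kg; the point is its centre, 10 mm above its underside; grasp across the 26 mm; starts inside the flip-top box, lying along the box's y (2 or 3 are there, the others are absent)
- stray_0_mid (a point): a black plastic connector block, 26 x 69 x 20 mm (length along its own y, a short narrower cable stub at one end), 0.05 kg; the point is its centre, 10 mm above its underside; grasp across the 26 mm; starts lying on the bench (2 to 4 such strays are there, the others are absent)
- stray_1_mid (a point): a black plastic connector block, 26 x 69 x 20 mm (length along its own y, a short narrower cable stub at one end), 0.05 kg; the point is its centre, 10 mm above its underside; grasp across the 26 mm; starts lying on the bench (2 to 4 such strays are there, the others are absent)
- stray_2_mid (a point): a black plastic connector block, 26 x 69 x 20 mm (length along its own y, a short narrower cable stub at one end), 0.05 kg; the point is its centre, 10 mm above its underside; grasp across the 26 mm; starts lying on the bench (2 to 4 such strays are there, the others are absent)
- stray_3_mid (a point): a black plastic connector block, 26 x 69 x 20 mm (length along its own y, a short narrower cable stub at one end), 0.05 kg; the point is its centre, 10 mm above its underside; grasp across the 26 mm; starts lying on the bench (2 to 4 such strays are there, the others are absent)
- transformer: bystander: small mains transformer, 82 x 66 x 41 mm, loose on the bench; origin under its centre
- circuit_board: bystander: green circuit board on standoffs, 65 x 100 x 26 mm, loose; origin under its centre
- flux_tin: bystander: round flux tin, 52 mm across, 22 mm high, loose; origin under its centre
Not all that is in view belongs to the job. What is shaped like the part that bears stray_0_mid but brown or turquoise is not meant.

How it is judged:
On the way, in this order (a step that is already met when the one before it is completed fails the run):
1. the loose half of the tray is flush against the fixed half (y of loose_seam in the frame of fixed_seam between -0.004 and 0.004 m and x of loose_seam in the frame of fixed_seam between -0.007 and 0.007 m and angle between the x axis of loose_seam and the x axis of fixed_seam, either way round below 0.05 rad and angle between loose_seam's own z axis and vertical below 0.06 rad), for 0.2 s.
2. the flip-top box is tipped past level over the tray and its lid has swung open (angle between box_mid's own z axis and vertical above 1.65 rad and value of joint lid above 0.2 rad and x of box_mid in the frame of fixed_seam between -0.14 and 0.14 m and y of box_mid in the frame of fixed_seam between -0.11 and 0.11 m), for 0.1 s.
At the end, for the whole second after the job is handed in: Tray halves flush (gap < 5 mm, in line within 8 mm and 0.06 rad); every block present lies in the tray, its centre below the rim; the box stands upright on the pad (middles within 40 mm, tilt < 0.08 rad), lid shut (< 0.08 rad) (y of loose_seam in the frame of fixed_seam between -0.005 and 0.005 m and x of loose_seam in the frame of fixed_seam between -0.008 and 0.008 m and angle between the x axis of loose_seam and the x axis of fixed_seam, either way round below 0.06 rad and angle between loose_seam's own z axis and vertical below 0.06 rad and x of inner_0_mid in the frame of fixed_seam between -0.082 and 0.082 m and y of inner_0_mid in the frame of fixed_seam between -0.102 and 0.102 m and z of inner_0_mid in the frame of fixed_seam between 0 and 0.041 m and x of inner_1_mid in the frame of fixed_seam between -0.082 and 0.082 m and y of inner_1_mid in the frame of fixed_seam between -0.102 and 0.102 m and z of inner_1_mid in the frame of fixed_seam between 0 and 0.041 m and x of inner_2_mid in the frame of fixed_seam between -0.082 and 0.082 m and y of inner_2_mid in the frame of fixed_seam between -0.102 and 0.102 m and z of inner_2_mid in the frame of fixed_seam between 0 and 0.041 m and x of stray_0_mid in the frame of fixed_seam between -0.082 and 0.082 m and y of stray_0_mid in the frame of fixed_seam between -0.102 and 0.102 m and z of stray_0_mid in the frame of fixed_seam between 0 and 0.041 m and x of stray_1_mid in the frame of fixed_seam between -0.082 and 0.082 m and y of stray_1_mid in the frame of fixed_seam between -0.102 and 0.102 m and z of stray_1_mid in the frame of fixed_seam between 0 and 0.041 m and x of stray_2_mid in the frame of fixed_seam between -0.082 and 0.082 m and y of stray_2_mid in the frame of fixed_seam between -0.102 and 0.102 m and z of stray_2_mid in the frame of fixed_seam between 0 and 0.041 m and x of stray_3_mid in the frame of fixed_seam between -0.082 and 0.082 m and y of stray_3_mid in the frame of fixed_seam between -0.102 and 0.102 m and z of stray_3_mid in the frame of fixed_seam between 0 and 0.041 m and horizontal distance between box_mid and pad_top below 0.04 m and angle between box_mid's own z axis and vertical below 0.08 rad and height (world z) of box_mid below 0.036 m and value of joint lid below 0.08 rad); the robot touches nothing.
It fails at once if the transformer is shoved more than 30 mm (distance of transformer from where it was at the start of the episode above 0.03 m).
It fails at once if the circuit board is shoved more than 30 mm (distance of circuit_board from where it was at the start of the episode above 0.03 m).
It fails at once if the flux tin is shoved more than 30 mm (distance of flux_tin from where it was at the start of the episode above 0.03 m).
Of inner_0, inner_1, inner_2 only 2 to 3 are there at a start; the rules pass over those that are not, and their reading is None.
Of stray_0, stray_1, stray_2, stray_3 only 2 to 4 are there at a start; the rules pass over those that are not, and their reading is None.
At some moment in a run one of stray_0, stray_1, stray_2, stray_3 may be knocked a few centimetres aside while the robot is not near it.
It also fails if it takes over 210 s, if anything falls off the work surface, if the arm or the gripper's body presses on something with over 40 N, if the wrist force passes 120 N, or if a joint passes its speed limit or range.

## Working session

There is one attempt and no reset: what is moved stays moved. The work goes in short steps, Python scripts to look and compute and a tool call to move; the robot and the scene stay as the last step left them, time stands still between calls to the robot, and variables do not carry over. Pictures are saved under pics/ and viewed, and the job is handed in when it is done.

Besides the shell and the picture viewer there is one more tool, called in YAML: its name, and indented under it one key for each argument. jog_arm: Moves the arm, as the interface text tells. Its arguments: {"type":"object","properties":{"dp":{"type":"array","items":{"type":"array","items":{"type":"number"}}},"angular":{"type":"array","items":{"type":"array","items":{"type":"number"}}},"claw":{"type":"array","items":{"type":"number"}},"grip_force":{"type":"number"}},"required":["dp","angular","claw"]}

```bash
mkdir -p pics; cat > h.py <<'E'
from station import *
import numpy as np, cv2
from scipy.spatial.transform import Rotation as R
def snap(n,f):
    c=read_camera(n); cv2.imwrite('pics/'+f,c['pixels']); 
    import pickle; pickle.dump(c,open('pics/'+f+'.pkl','wb')); return c
def load(f):
    import pickle; return pickle.load(open('pics/'+f+'.pkl','rb'))
def px2w(c,u,v,z):
    K=c['camera_matrix'];xd=(u-K[0,2])/K[0,0];yd=(v-K[1,2])/K[1,1]
    x,y=xd,yd
    for _ in range(30):
        s=1+c['k1']*(x*x+y*y); x,y=xd/s,yd/s
    M=cv2.Rodrigues(np.array(c['rvec'],float))[0];t=np.array(c['tvec'],float).ravel()
    o=-M.T@t; d=M.T@np.array([x,y,1.]); k=(z-o[2])/d[2]; return o+k*d
def w2px(c,p):
    M=cv2.Rodrigues(np.array(c['rvec'],float))[0];t=np.array(c['tvec'],float).ravel()
    q=M@np.array(p)+t; x,y=q[0]/q[2],q[1]/q[2]; s=1+c['k1']*(x*x+y*y);K=c['camera_matrix']
    return np.array([K[0,0]*x*s+K[0,2],K[1,1]*y*s+K[1,2]])
def crop(f,out,x0,y0,x1,y1,k):
    im=cv2.imread('pics/'+f)[y0:y1,x0:x1]; cv2.imwrite('pics/'+out,cv2.resize(im,None,fx=k,fy=k,interpolation=cv2.INTER_CUBIC))
def pose():
    o=get_obs(); q=o['tool_rot']; return np.array(o['eef_pos']),R.from_quat([q[1],q[2],q[3],q[0]]),o
def rot_from(zdir,ydir):
    z=np.array(zdir,float);z/=np.linalg.norm(z);y=np.array(ydir,float);y-=z*(y@z);y/=np.linalg.norm(y)
    return R.from_matrix(np.array([np.cross(y,z),y,z]).T)
def plan(tp,tr=None):
    p,r,o=pose(); d=r.inv().apply(np.array(tp)-p)/0.025
    print('dp',d.round(2),'dist mm',np.linalg.norm(np.array(tp)-p)*1000)
    if tr is not None:
        a=(r.inv()*tr).as_rotvec(); print('ang',(np.degrees(a)/5).round(2))
def down(yaw): # tool y axis at angle yaw in world xy
    return rot_from([0,0,-1],[np.cos(yaw),np.sin(yaw),0])
E
python3 - <<'E'
from h import *
for n in ['scene','top','wrist']:
    c=snap(n,n+'0.png'); print(n,c['camera_matrix'],c['k1'],c['rvec'],c['tvec'])
o=get_obs();print({k:np.round(v,3) for k,v in o.items()})
for n in ['scene','top']: crop(n+'0.png',n+'0b.png',0,0,512,384,1.5625)
E
```

```text
scene [[368.71462872   0.         254.70366904]
 [  0.         368.71462872 190.04734996]
 [  0.           0.           1.        ]] -0.032818640607643786 [ 1.04103893 -2.24641277  1.17646342] [0.33751285 0.29566182 0.77888582]
top [[474.49586833   0.         251.71574663]
 [  0.         474.49586833 186.48678425]
 [  0.           0.           1.        ]] 0.022456354839825554 [ 2.15724691 -2.19470333  0.08621822] [0.01765711 0.57073673 1.43784507]
wrist [[290.64184089   0.         253.7686785 ]
 [  0.         290.64184089 192.99379633]
 [  0.           0.           1.        ]] 0.005082636802538408 [-2.44168769  1.59309622  0.21199277] [-0.67374101 -0.03422071  0.37912754]
{'t': np.float64(0.15), 'q': array([ 1.049,  0.478,  0.022,  1.556, -0.012,  1.109, -0.083]), 'joint_vel': array([ 0.001, -0.001, -0.002, -0.001, -0.002, -0.002,  0.003]), 'joint_torque': array([ 3.0000e-03, -5.9692e+01,  1.6100e+00, -2.8149e+01,  1.3000e-02,
        7.0000e-03,  0.0000e+00]), 'eef_pos': array([ 0.271, -0.618,  0.231]), 'tool_rot': array([-0.001,  0.979,  0.205, -0.   ]), 'contact_force': array([ 1.09 ,  0.843, -0.285]), 'torque': array([0.024, 0.052, 0.035]), 'gripper_width': np.float64(1.001)}
```

View pics/top0b.png

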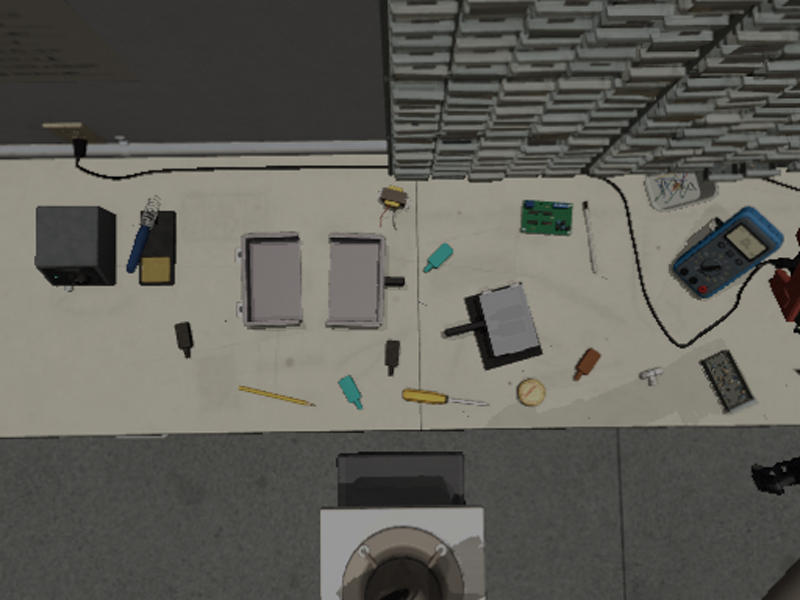

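View pics/scene0b.png

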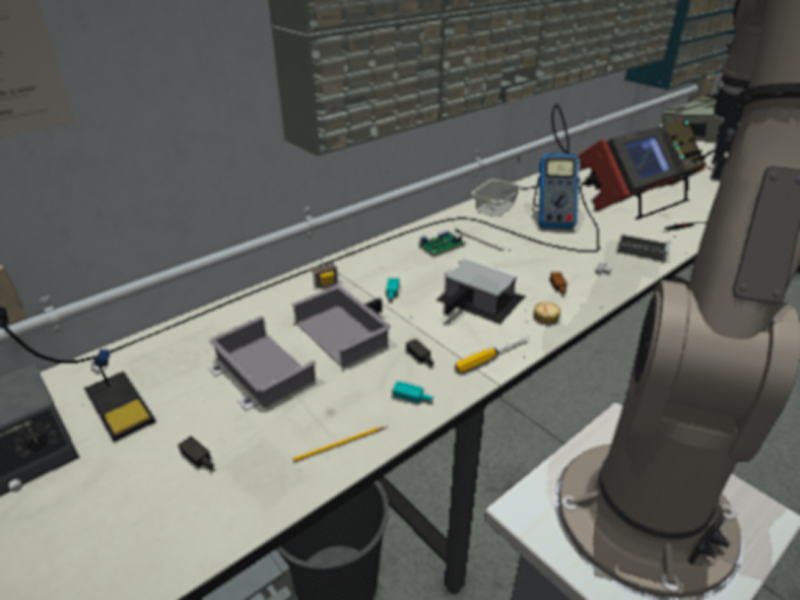

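The top view shows the fixed half at left (270,280) and the loose half at right (357,280) with its tab at (394,282). Two black blocks lie at (184,338) and (392,356). The box is at (505,325) with its handle at (462,330). The turquoise and brown blocks aren't meant.

```bash
python3 - <<'E'
from h import *
crop('top0.png','t1.png',145,110,275,260,5)
im=cv2.imread('pics/t1.png');cv2.imwrite('pics/t1.png',cv2.resize(im,None,fx=.8,fy=.8))
crop('top0.png','t2.png',275,170,395,270,6)
crop('top0.png','t3.png',100,195,275,245,4)
E
```

```text
(no output)
```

View pics/t1.png

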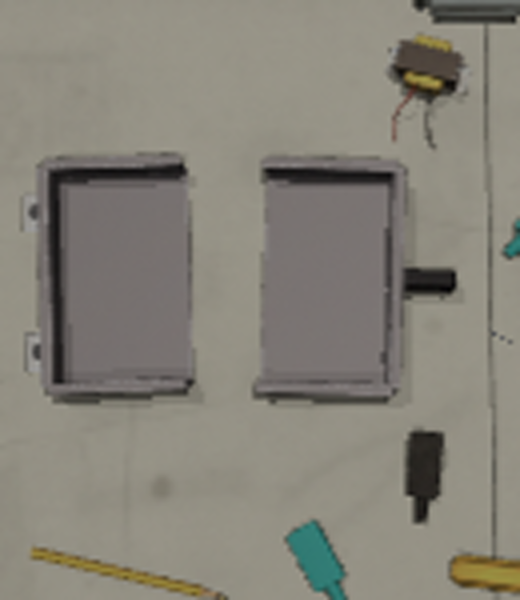

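View pics/t2.png

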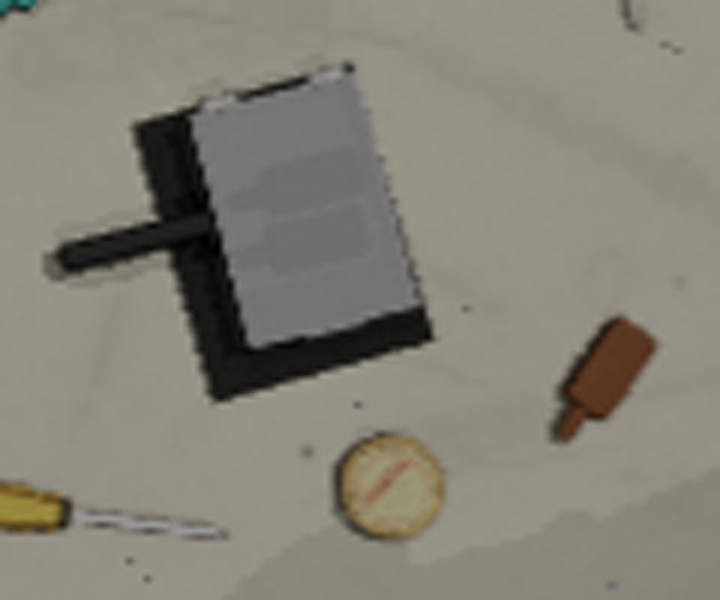

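View pics/t3.png

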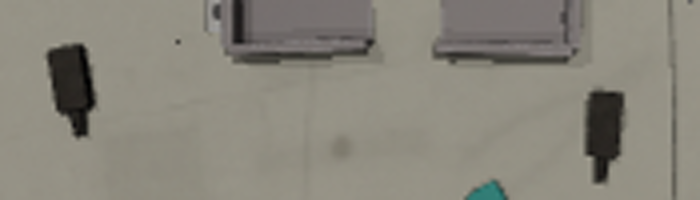

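```bash
python3 - <<'E'
from h import *
c=load('top0.png')
def P(lbl,u,v,z,s,ox,oy):
    w=px2w(c,ox+(u+.5)/s-.5,oy+(v+.5)/s-.5,z);print(lbl,w.round(4))
    return w
for l,u,v,z in [('fixseamA',189,183,.004),('fixseamB',189,380,.004),('loseamA',262,183,.004),('loseamB',262,380,.004),
 ('fixTopEnd',184,162,.045),('fixOutTL',40,162,.045),('fixOutBL',46,390,.045),('fixBotEnd',192,385,.045),
 ('loTopEnd',263,162,.045),('loTR',405,166,.045),('loBR',398,388,.045),('loBotEnd',256,388,.045),
 ('tabTop',404,280,.043),('tabEnd',456,281,.043),('tabEndT',456,270,.043),('tabEndB',456,291,.043),
 ('stray1 top',425,432,.02),('s1TL',408,433,.02),('s1TR',443,434,.02),('s1BL',406,495,.02),('s1BR',438,497,.02)]:
    P(l,u,v,z,4,145,110)
print()
for l,u,v,z in [('lidFL',192,112,.053),('lid',352,72,.053),('lid',420,305,.053),('lid',247,347,.053),('hTip',58,262,.048),('hRoot',212,222,.048),('pad',135,125,.003),('pad',215,402,.003),('pad',433,338,.003),('pad',352,66,.003),('flux',390,487,.022)]:
    P(l,u,v,z,6,275,170)
print()
for l,u,v in [('s0TL',49,48),('TR',82,44),('BR',95,106),('BL',62,113)]: P(l,u,v,.02,4,100,195)
E
```

```text
fixseamA [0.674  0.1942 0.004 ]
fixseamB [0.5192 0.1952 0.004 ]
loseamA [0.673  0.1369 0.004 ]
loseamB [0.5182 0.1384 0.004 ]
fixTopEnd [0.684  0.1926 0.045 ]
fixOutTL [0.6859 0.3026 0.045 ]
fixOutBL [0.5116 0.298  0.045 ]
fixBotEnd [0.5134 0.1876 0.045 ]
loTopEnd [0.6829 0.1322 0.045 ]
loTR [0.6779 0.0237 0.045 ]
loBR [0.5084 0.0317 0.045 ]
loBotEnd [0.5103 0.1392 0.045 ]
tabTop [0.5906 0.0259 0.043 ]
tabEnd [ 0.5892 -0.0136  0.043 ]
tabEndT [ 0.5976 -0.0138  0.043 ]
tabEndB [ 0.5815 -0.0135  0.043 ]
stray1 top [0.4754 0.0121 0.02  ]
s1TL [0.4748 0.0251 0.02  ]
s1TR [ 0.4736 -0.0017  0.02  ]
s1BL [0.4275 0.0274 0.02  ]
s1BR [0.4255 0.0029 0.02  ]

lidFL [ 0.5603 -0.1577  0.053 ]
lid [ 0.5791 -0.2385  0.053 ]
lid [ 0.4617 -0.2687  0.053 ]
lid [ 0.4422 -0.1819  0.053 ]
hTip [ 0.4863 -0.089   0.048 ]
hRoot [ 0.505  -0.1668  0.048 ]
pad [ 0.558  -0.1334  0.003 ]
pad [ 0.414 -0.171  0.003]
pad [ 0.4451 -0.2843  0.003 ]
pad [ 0.5868 -0.247   0.003 ]
flux [ 0.3702 -0.2562  0.022 ]

s0TL [0.5166 0.4392 0.02  ]
TR [0.5193 0.4139 0.02  ]
BR [0.4715 0.4036 0.02  ]
BL [0.4666 0.4288 0.02  ]
```

```bash
python3 - <<'E'
from h import *
p,r,o=pose(); print(p, r.as_matrix().round(3))
c=load('wrist0.png');M=cv2.Rodrigues(np.array(c['rvec']))[0];cp=-M.T@np.array(c['tvec']).ravel()
print('cam in tool',r.inv().apply(cp-p),'cam axes in tool\n',(r.as_matrix().T@M.T).round(3))
plan([0.59,-0.02,0.30],down(0)); plan([0.59,-0.02,0.30],down(np.pi))
E
```

```text
[ 0.27120512 -0.61761897  0.23054122] [[ 0.916  0.402 -0.001]
 [ 0.402 -0.916  0.001]
 [-0.    -0.001 -1.   ]]
cam in tool [ 0.06559615 -0.00044246 -0.14342925] cam axes in tool
 [[ 0.001 -0.966 -0.259]
 [ 1.     0.001 -0.   ]
 [ 0.    -0.259  0.966]]
dp [ 21.29 -16.76  -2.76] dist mm 680.8840776596838
ang [-2.000e-02 -1.000e-02 -1.326e+01]
dp [ 21.29 -16.76  -2.76] dist mm 680.8840776596838
ang [-1.000e-02  2.000e-02  2.274e+01]
```

View pics/wrist0.png

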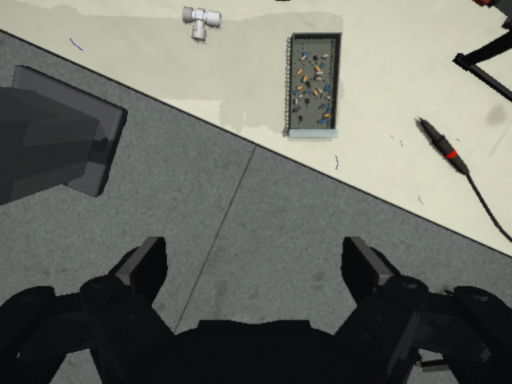

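jog_arm:
  dp:
    - [2, -1.6, -0.3]
    - [4, -3.2, -0.6]
    - [6, -4.8, -0.9]
    - [8, -6.4, -1.2]
    - [9, -7.2, -1.4]
  angular:
    - [0, 0, -1.5]
    - [0, 0, -3]
    - [0, 0, -4.5]
    - [0, 0, -6]
    - [0, 0, -7]
  claw: [60, 60, 60, 60, 60]

```text
t: 0.65
eef_pos: [0.3869, -0.3962, 0.2611]
tool_rot: [-0.0, 0.87, 0.492, -0.0]
contact_force: [0.9, -0.9, -0.1]
gripper_width: 0.7
```

```bash
cat >> h.py <<'E'
def log():
    import json; o=get_obs(); open('log.jsonl','a').write(json.dumps([list(map(float,o[k])) for k in('q','eef_pos','tool_rot')])+'\n')
E
cat > s.py <<'E'
from h import *
log();p,r,o=pose(); print(o['t'],p.round(4),o['q'].round(3) if hasattr(o['q'],'round') else o['q'],np.round(o['contact_force'],1),o['gripper_width'])
E
python3 s.py; python3 -c "
from h import *
plan([0.59,-0.02,0.30],down(0))"
```

```text
0.65 [ 0.3869 -0.3962  0.2611] [ 0.844  0.26  -0.192  1.803  0.056  1.084  0.091] [ 0.9 -0.9 -0.1] 0.6999464666532919
dp [17.08 -0.79 -1.56] dist mm 429.24834388744785
ang [-0.  -0.  -6.2]
```

jog_arm:
  dp:
    - [2, 0, -0.2]
    - [4, 0, -0.4]
    - [6, 0, -0.6]
    - [8, 0, -0.8]
    - [10, -0.3, -1]
  angular:
    - [0, 0, -1.2]
    - [0, 0, -2.4]
    - [0, 0, -3.6]
    - [0, 0, -5]
    - [0, 0, -6]
  claw: [60, 60, 60, 60, 60]

```text
t: 1.15
eef_pos: [0.5102, -0.1806, 0.286]
tool_rot: [0.0, 0.714, 0.701, 0.0]
contact_force: [0.7, 0.7, -0.8]
gripper_width: 0.702
```

```bash
python3 s.py; python3 -c "
from h import *
plan([0.59,-0.02,0.30],down(0))"
```

```text
1.15 [ 0.5102 -0.1806  0.286 ] [ 0.572  0.236 -0.41   1.788  0.103  1.138  0.111] [ 0.7  0.7 -0.8] 0.7023661659853133
dp [ 6.48  3.07 -0.56] dist mm 179.87168998434277
ang [ 0.01  0.   -0.21]
```

jog_arm:
  dp:
    - [1.8, 0.8, -0.1]
    - [3.6, 1.6, -0.3]
    - [5.3, 2.4, -0.5]
    - [6.5, 3, -0.5]
    - [6.5, 3, -0.5]
  angular:
    - [0, 0, -0.2]
    - [0, 0, -0.2]
    - [0, 0, -0.2]
    - [0, 0, -0.2]
    - [0, 0, -0.2]
  claw: [60, 60, 60, 60, 60]

```text
t: 1.65
eef_pos: [0.5891, -0.0149, 0.2984]
tool_rot: [-0.001, 0.706, 0.708, 0.001]
contact_force: [-0.1, 0.4, -0.2]
gripper_width: 0.703
```

```bash
python3 s.py; python3 -c "
from h import *
snap('wrist','w1.png');snap('top','top1.png')
crop('w1.png','w1b.png',0,0,512,384,1.5625)"
```

```text
1.65 [ 0.5891 -0.0149  0.2984] [ 0.311  0.322 -0.495  1.66   0.159  1.199 -0.216] [-0.1  0.4 -0.2] 0.7034666907722358
```

View pics/w1b.png

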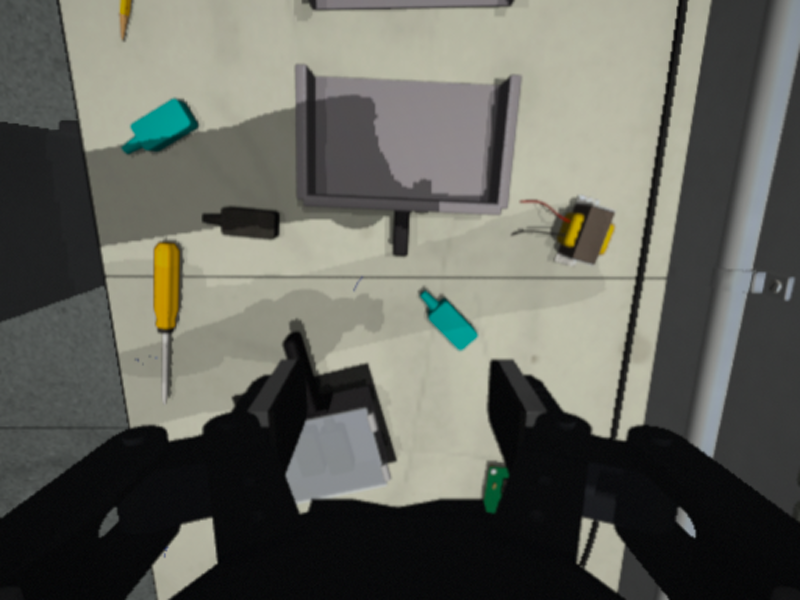

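The wrist view shows the loose half with its seam edge running from (316,77) to (496,85), and the tab from (402,211) to (400,255). It is slightly rotated relative to the tool. I'll measure it in a crop.

```bash
python3 - <<'E'
from h import *
crop('w1.png','w1c.png',180,0,345,175,4)
E
```

```text
(no output)
```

View pics/w1c.png

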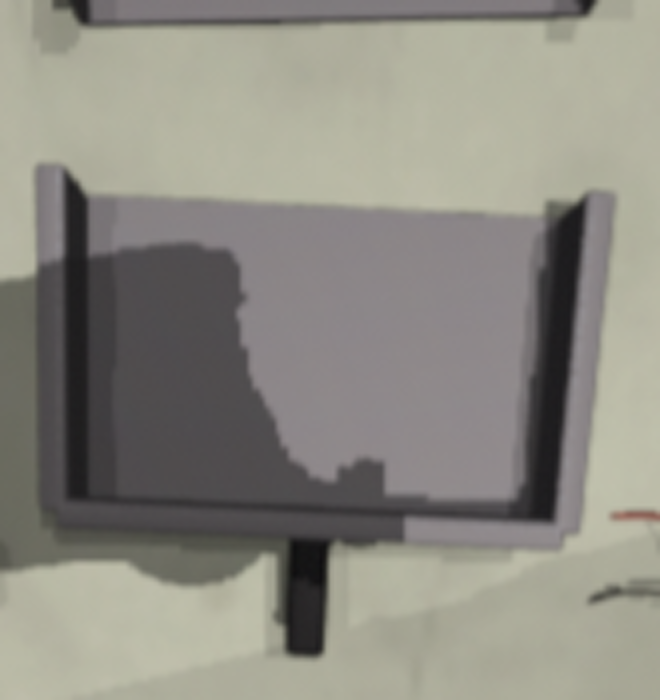

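```bash
python3 - <<'E'
from h import *
c=load('w1.png')
def P(l,u,v,z):
    w=px2w(c,180+(u+.5)/4-.5,(v+.5)/4-.5,z);print(l,w.round(4));return w
a=P('loose inner seam L floor',88,195,.004);b=P('R',545,216,.004);d=b-a;print('yaw',np.arctan2(d[1],d[0]))
a=P('rimL end',37,165,.045);b=P('rimR end',614,193,.045);d=b-a;print('yaw',np.arctan2(d[1],d[0]),np.linalg.norm(d),(a+b)/2)
P('tab L end',286,655,.011);P('tab R end',322,655,.011)
P('tabTop root L',292,540,.043);P('tabTop root R',328,540,.043);P('tabtop end L',287,620,.043);P('endR',325,620,.043)
a=P('fix L floor bottom',85,22,.0);b=P('R',583,15,.0);d=b-a;print('yaw',np.arctan2(d[1],d[0]),(a+b)/2)
E
```

```text
loose inner seam L floor [0.5171 0.1401 0.004 ]
R [0.6747 0.1341 0.004 ]
yaw -0.037847718764784065
rimL end [0.5083 0.1401 0.045 ]
rimR end [0.6878 0.1329 0.045 ]
yaw -0.039968379519621566 0.17957297673773415 [0.59805212 0.13649689 0.045     ]
tab L end [ 0.5855 -0.0179  0.011 ]
tab R end [ 0.5989 -0.0178  0.011 ]
tabTop root L [0.5877 0.0262 0.043 ]
tabTop root R [0.5998 0.0263 0.043 ]
tabtop end L [ 0.5861 -0.0007  0.043 ]
endR [ 0.5991 -0.0007  0.043 ]
fix L floor bottom [0.5177 0.1938 0.    ]
R [0.6845 0.1965 0.    ]
yaw 0.016498392198321 [6.01093388e-01 1.95141276e-01 2.77555756e-17]
```

jog_arm:
  dp:
    - [1.5, 0, -0.7]
    - [3, 0.2, -1.4]
    - [3.8, 0.3, -2]
    - [3.8, 0.3, -2]
    - [3.8, 0.3, -2]
  angular:
    - [0, 0, 0]
    - [0, 0, 0]
    - [0, 0, 0]
    - [0, 0, 0]
    - [0, 0, 0]
  claw: [50, 50, 50, 50, 50]

```text
t: 2.25
eef_pos: [0.5958, 0.0714, 0.3481]
tool_rot: [0.0, 0.71, 0.705, -0.001]
contact_force: [0.7, -0.7, -1.0]
gripper_width: 0.586
```

```bash
python3 s.py; python3 -c "
from h import *
snap('wrist','w2.png')
crop('w2.png','w2b.png',170,10,350,200,4)"
```

```text
2.25 [0.5958 0.0714 0.3481] [ 0.184  0.315 -0.527  1.561  0.163  1.31  -0.371] [ 0.7 -0.7 -1. ] 0.5857084914820178
```

View pics/w2b.png

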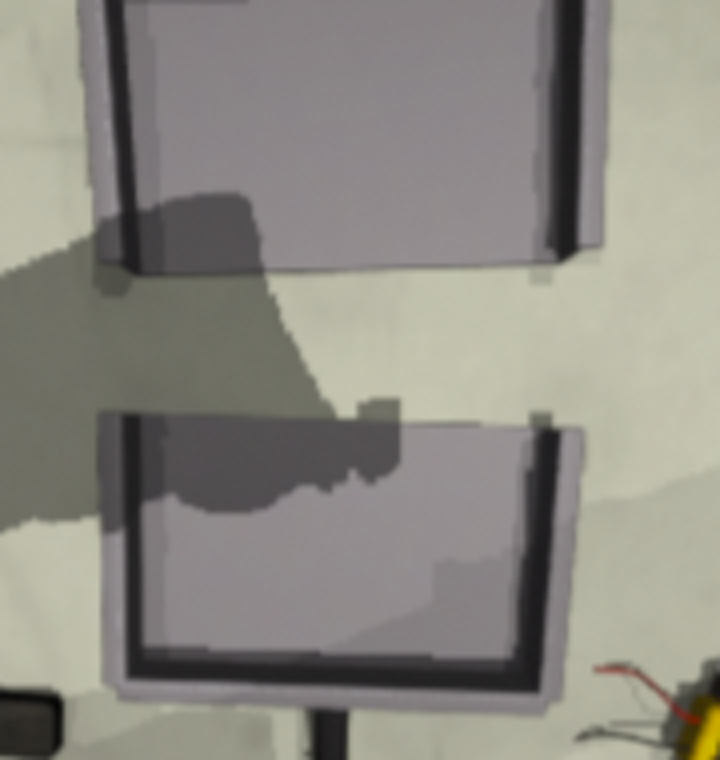

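```bash
python3 - <<'E'
from h import *
c=load('w2.png')
def P(u,v,z): return px2w(c,170+(u+.5)/4-.5,10+(v+.5)/4-.5,z)
def L(l,a,b):
    d=b-a;print(l,a.round(4),b.round(4),'yaw',round(np.arctan2(d[1],d[0]),4),'len',round(np.linalg.norm(d),4),'mid',((a+b)/2).round(4))
L('fix rim ends outer',P(97,262,.045),P(604,245,.045))
L('fix floor inner',P(138,272,.004),P(560,262,.004))
L('loose rim ends outer',P(98,412,.045),P(584,429,.045))
L('loose floor inner',P(140,414,.004),P(540,428,.004))
L('loose outer wall left',P(98,412,.045),P(104,685,.045))
L('loose outer wall right',P(584,429,.045),P(558,703,.045))
L('fix outer left',P(97,262,.045),P(80,5,.045))
L('fix outer right',P(604,245,.045),P(610,5,.045))
L('tab',P(310,712,.043),P(346,714,.043))
E
```

```text
fix rim ends outer [0.5108 0.1925 0.045 ] [0.6921 0.1969 0.045 ] yaw 0.0247 len 0.1814 mid [0.6014 0.1947 0.045 ]
fix floor inner [0.5188 0.1938 0.004 ] [0.684  0.1963 0.004 ] yaw 0.0156 len 0.1653 mid [0.6014 0.1951 0.004 ]
loose rim ends outer [0.508  0.1407 0.045 ] [0.6881 0.1335 0.045 ] yaw -0.0402 len 0.1803 mid [0.598  0.1371 0.045 ]
loose floor inner [0.5168 0.1402 0.004 ] [0.6787 0.1336 0.004 ] yaw -0.0403 len 0.162 mid [0.5977 0.1369 0.004 ]
loose outer wall left [0.508  0.1407 0.045 ] [0.5041 0.0373 0.045 ] yaw -1.6083 len 0.1035 mid [0.506 0.089 0.045]
loose outer wall right [0.6881 0.1335 0.045 ] [0.683  0.0289 0.045 ] yaw -1.6196 len 0.1047 mid [0.6855 0.0812 0.045 ]
fix outer left [0.5108 0.1925 0.045 ] [0.51   0.2738 0.045 ] yaw 1.5805 len 0.0813 mid [0.5104 0.2331 0.045 ]
fix outer right [0.6921 0.1969 0.045 ] [0.69   0.2726 0.045 ] yaw 1.5986 len 0.0757 mid [0.691  0.2348 0.045 ]
tab [0.5849 0.0253 0.043 ] [0.5992 0.0244 0.043 ] yaw -0.0637 len 0.0143 mid [0.5921 0.0249 0.043 ]
```

```bash
python3 - <<'E'
from h import *
plan([.5926,.003,.12],down(-.04));plan([.5926,.003,.011],down(-.04))
E
```

```text
dp [-2.69 -0.09  9.11] dist mm 237.38136431606287
ang [-0.01  0.02  0.36]
dp [-2.68 -0.08 13.47] dist mm 343.26915046449005
ang [-0.01  0.02  0.36]
```

jog_arm:
  dp:
    - [-1.4, 0, 1]
    - [-2.7, -0.1, 2.5]
    - [-2.7, -0.1, 4.5]
    - [-2.7, -0.1, 6.5]
    - [-2.7, -0.1, 8.4]
  angular:
    - [0, 0, 0.4]
    - [0, 0, 0.4]
    - [0, 0, 0.4]
    - [0, 0, 0.4]
    - [0, 0, 0.4]
  claw: [50, 50, 50, 50, 50]

```text
t: 2.8
eef_pos: [0.5917, 0.0023, 0.1356]
tool_rot: [-0.0, 0.723, 0.691, -0.001]
contact_force: [0.9, -0.2, -0.8]
gripper_width: 0.588
```

```bash
python3 s.py; python3 - <<'E'
from h import *
snap('wrist','w3.png');crop('w3.png','w3b.png',100,0,412,300,2.5)
plan([.5926,.003,.011],down(-.04))
E
```

```text
2.8 [0.5917 0.0023 0.1356] [ 0.238  0.489 -0.455  1.821  0.269  0.895 -0.386] [ 0.9 -0.2 -0.8] 0.5878676725656956
dp [0.06 0.3  4.66] dist mm 116.83302050952288
ang [-0.16  0.03 -0.04]
```

View pics/w3b.png

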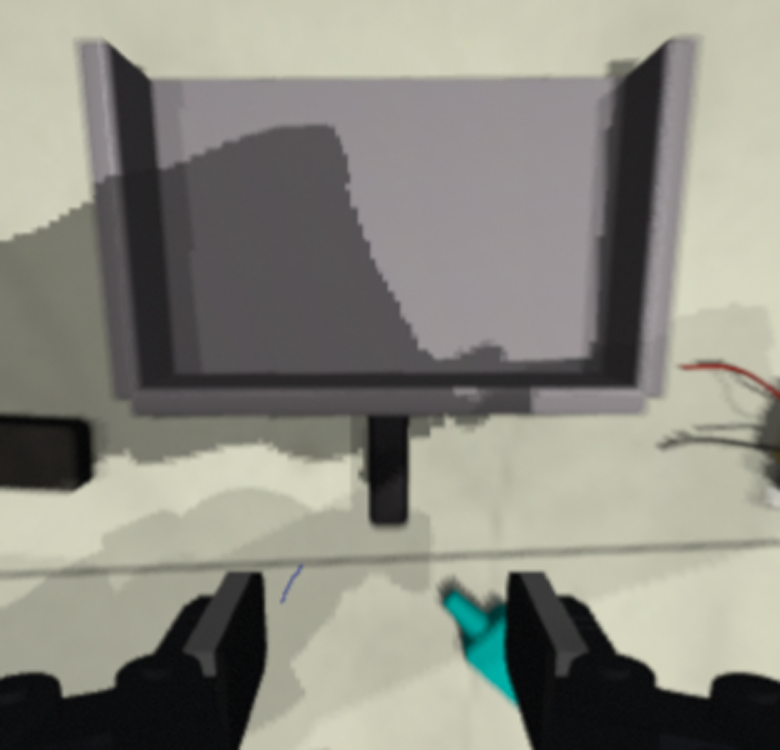

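jog_arm:
  dp:
    - [0.1, 0.3, 1.5]
    - [0.1, 0.3, 3]
    - [0.1, 0.3, 4.4]
    - [0.1, 0.3, 4.6]
    - [0.1, 0.3, 4.6]
  angular:
    - [-0.1, 0, 0]
    - [-0.1, 0, 0]
    - [-0.1, 0, 0]
    - [-0.1, 0, 0]
    - [-0.1, 0, 0]
  claw: [50, 50, 50, 50, 50]

```text
t: 3.35
eef_pos: [0.6001, 0.0067, 0.0234]
tool_rot: [0.003, 0.722, 0.692, 0.002]
contact_force: [0.6, -0.1, 0.7]
gripper_width: 0.584
```

jog_arm:
  dp:
    - [0, 0, 0]
    - [0, 0, 0]
    - [0, 0, 0]
    - [0, 0, 0]
    - [0, 0, 0]
  angular:
    - [0, 0, 0]
    - [0, 0, 0]
    - [0, 0, 0]
    - [0, 0, 0]
    - [0, 0, 0]
  claw: [5, 5, 5, 5, 5]
  grip_force: 40

```text
t: 3.85
eef_pos: [0.601, 0.0078, 0.0253]
tool_rot: [0.004, 0.721, 0.693, 0.003]
contact_force: [-5.7, -1.1, 9.0]
gripper_width: 0.154
```

```bash
python3 s.py; python3 - <<'E'
from h import *
plan([.604,.061,.013],down(.02))
E
```

```text
3.85 [0.601  0.0078 0.0253] [ 0.176  0.645 -0.392  1.865  0.371  0.694 -0.471] [-5.7 -1.1  9. ] 0.15355118957636538
dp [2.13 0.03 0.49] dist mm 54.66191705469478
ang [ 0.11  0.02 -0.68]
```

jog_arm:
  dp:
    - [0.3, 0, 0]
    - [0.7, 0, 0]
    - [1.1, 0, 0]
    - [1.5, 0, 0]
    - [1.5, 0, 0]
  angular:
    - [0, 0, -0.2]
    - [0, 0, -0.4]
    - [0, 0, -0.6]
    - [0, 0, -0.7]
    - [0, 0, -0.7]
  claw: [5, 5, 5, 5, 5]

```text
t: 4.35
eef_pos: [0.604, 0.0465, 0.0254]
tool_rot: [0.005, 0.699, 0.715, 0.004]
contact_force: [0.9, -0.1, 7.3]
gripper_width: 0.154
```

```bash
python3 s.py; python3 - <<'E'
from h import *
snap('wrist','w4.png');crop('w4.png','w4b.png',100,0,412,300,2.5)
snap('top','top2.png');crop('top2.png','top2b.png',145,130,275,230,6)
E
```

```text
4.35 [0.604  0.0465 0.0254] [ 0.123  0.652 -0.406  1.855  0.386  0.7   -0.482] [ 0.9 -0.1  7.3] 0.1542306319833368
```

View pics/w4b.png

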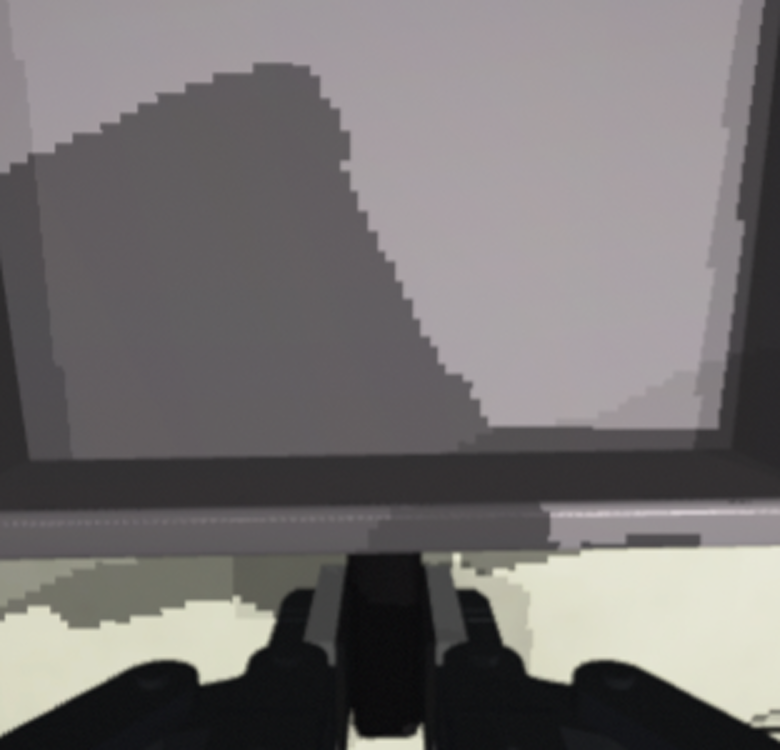

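View pics/top2b.png

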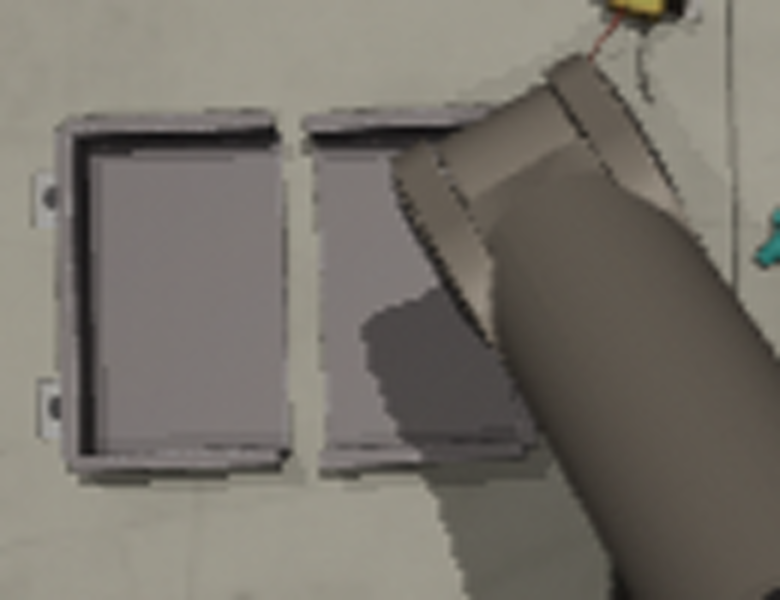

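jog_arm:
  dp:
    - [0.2, 0, 0]
    - [0.4, 0, 0]
    - [0.6, 0, 0]
    - [0.6, 0, 0]
    - [0.6, 0, 0]
  angular:
    - [0, 0, 0]
    - [0, 0, 0]
    - [0, 0, 0]
    - [0, 0, 0]
    - [0, 0, 0]
  claw: [5, 5, 5, 5, 5]

```text
t: 4.95
eef_pos: [0.6038, 0.0585, 0.0254]
tool_rot: [0.005, 0.7, 0.714, 0.003]
contact_force: [0.1, -5.3, 9.0]
gripper_width: 0.153
```

```bash
python3 s.py; python3 - <<'E'
from h import *
snap('top','top3.png');crop('top3.png','top3b.png',170,130,250,225,6)
E
```

```text
4.95 [0.6038 0.0585 0.0254] [ 0.099  0.652 -0.404  1.852  0.386  0.703 -0.507] [ 0.1 -5.3  9. ] 0.1532127232006263
```

View pics/top3b.png

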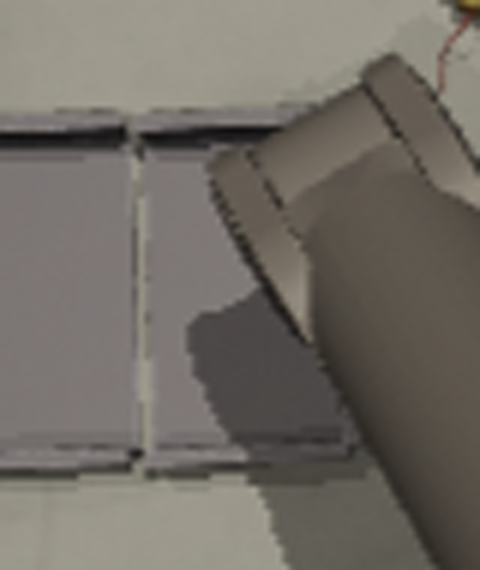

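jog_arm:
  dp:
    - [0.1, 0.06, 0]
    - [0.2, 0.06, 0]
    - [0.25, 0.06, 0]
    - [0.3, 0.06, 0]
    - [0.3, 0.06, 0]
  angular:
    - [0, 0, 0]
    - [0, 0, 0]
    - [0, 0, 0]
    - [0, 0, 0]
    - [0, 0, 0]
  claw: [5, 5, 5, 5, 5]

```text
t: 5.5
eef_pos: [0.6048, 0.0636, 0.0254]
tool_rot: [0.006, 0.701, 0.713, 0.002]
contact_force: [-2.2, -9.2, 12.9]
gripper_width: 0.155
```

```bash
python3 s.py; python3 - <<'E'
from h import *
snap('top','top4.png');crop('top4.png','top4b.png',170,130,250,225,6)
E
```

```text
5.5 [0.6048 0.0636 0.0254] [ 0.088  0.654 -0.401  1.848  0.388  0.707 -0.518] [-2.2 -9.2 12.9] 0.1550319677201335
```

View pics/top4b.png

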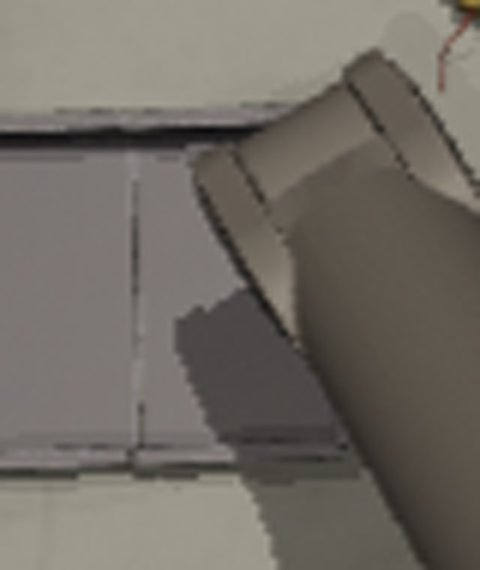

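jog_arm:
  dp:
    - [0.06, 0.02, 0]
    - [0.1, 0.02, 0]
    - [0.14, 0.02, 0]
    - [0.14, 0.02, 0]
    - [0.14, 0.02, 0]
  angular:
    - [0, 0, 0]
    - [0, 0, 0]
    - [0, 0, 0]
    - [0, 0, 0]
    - [0, 0, 0]
  claw: [5, 5, 5, 5, 5]

```text
t: 6.05
eef_pos: [0.6047, 0.0636, 0.0254]
tool_rot: [0.007, 0.701, 0.713, -0.0]
contact_force: [-4.1, -17.1, 15.9]
gripper_width: 0.152
```

```bash
python3 s.py
```

```text
6.05 [0.6047 0.0636 0.0254] [ 0.083  0.655 -0.398  1.846  0.389  0.711 -0.523] [ -4.1 -17.1  15.9] 0.1515484900013244
```

jog_arm:
  dp:
    - [-0.1, 0, 0]
    - [-0.2, 0, 0]
    - [-0.2, 0, 0]
    - [-0.2, 0, 0]
    - [-0.2, 0, 0]
  angular:
    - [0, 0, 0]
    - [0, 0, 0]
    - [0, 0, 0]
    - [0, 0, 0]
    - [0, 0, 0]
  claw: [5, 5, 40, 40, 40]

```text
t: 6.55
eef_pos: [0.6038, 0.0674, 0.0236]
tool_rot: [0.003, 0.699, 0.715, 0.003]
contact_force: [-0.8, -0.7, -0.0]
gripper_width: 0.466
```

jog_arm:
  dp:
    - [0, 0, -1.5]
    - [0, 0, -3]
    - [0, 0, -5]
    - [0, 0, -7]
    - [0, 0, -8.5]
  angular:
    - [0, 0, 0]
    - [0, 0, 0]
    - [0, 0, 0]
    - [0, 0, 0]
    - [0, 0, 0]
  claw: [45, 45, 45, 45, 45]

```text
t: 7.05
eef_pos: [0.6024, 0.0678, 0.2393]
tool_rot: [0.004, 0.699, 0.715, 0.004]
contact_force: [0.7, -0.1, 0.0]
gripper_width: 0.526
```

jog_arm:
  dp:
    - [0, 0, -1.5]
    - [0, 0, -3]
    - [0, 0, -4]
    - [0, 0, -4]
    - [0, 0, -4]
  angular:
    - [0, 0, 0]
    - [0, 0, 0]
    - [0, 0, 0]
    - [0, 0, 0]
    - [0, 0, 0]
  claw: [45, 45, 45, 45, 45]

```text
t: 7.55
eef_pos: [0.6009, 0.0673, 0.336]
tool_rot: [0.003, 0.699, 0.715, 0.003]
contact_force: [-0.1, -0.3, -0.8]
gripper_width: 0.528
```

```bash
python3 s.py; python3 - <<'E'
from h import *
snap('wrist','w5.png');crop('w5.png','w5b.png',150,0,370,160,3.6)
E
```

```text
7.55 [0.6009 0.0673 0.336 ] [ 0.187  0.324 -0.521  1.576  0.169  1.277 -0.338] [-0.1 -0.3 -0.8] 0.5284965986487372
```

View pics/w5b.png

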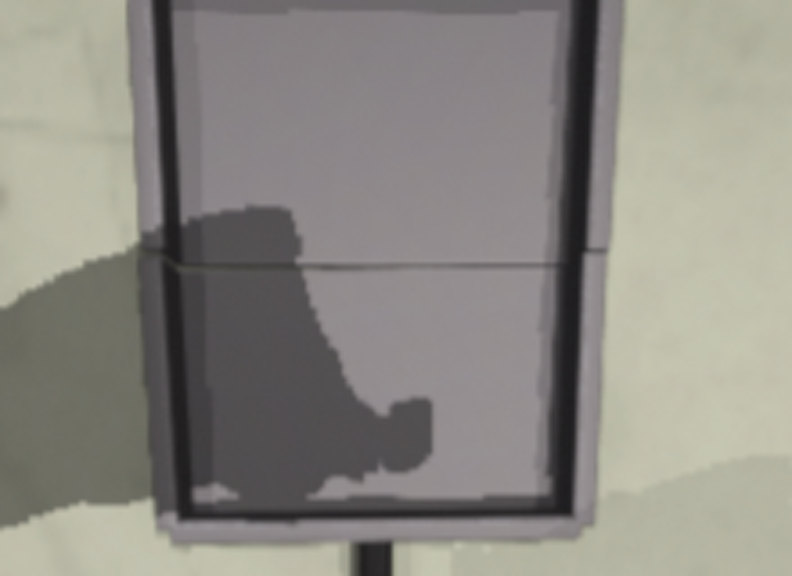

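The seam is closed, visible as a thin line at (180..567,265), and the rims are in line. Next I'll fit arm kinematics from the logs to plan the tipping.

```bash
cat > fit.py <<'E'
from h import *
import json
from scipy.optimize import least_squares
D=[json.loads(l) for l in open('log.jsonl')]
def rot(ax,a): return R.from_rotvec(np.array(ax)*a)
import itertools
Y=[0,1,0];Z=[0,0,1]
def fk(q,s,par):
    b,h,l1,e1,e2,l2,a6,l3,y7=par[:9]
    A=R.from_rotvec([0,0,b]); p=np.array([0,0,h])
    A=A*rot(Z,s[0]*q[0]);A=A*rot(Y,s[1]*q[1]);p=p+A.apply([0,0,l1])
    A=A*rot(Z,s[2]*q[2]);p=p+A.apply([e1,0,0]);A=A*rot(Y,s[3]*q[3]);p=p+A.apply([e2,0,l2])
    A=A*rot(Z,s[4]*q[4]);A=A*rot(Y,s[5]*q[5]);p=p+A.apply([a6,0,0]);
    A=A*rot(Z,s[6]*q[6]+y7);p=p+A.apply([0,0,l3]);return p,A
if __name__=='__main__':
    res=[]
    for s in itertools.product([1,-1],[1],[1,-1],[1],[1,-1],[1],[1,-1]):
        def f(x):
            o=[]
            for q,p,t in D:
                P,A=fk(q,s,x); T=R.from_quat([t[1],t[2],t[3],t[0]])
                o+=list((P-p)*3)+list((A.inv()*T).as_rotvec())
            return o
        best=None
        for b in [0,np.pi/2,-np.pi/2,np.pi]:
          for y7 in [0,np.pi/2,-np.pi/2,np.pi]:
            try: r=least_squares(f,[b,.36,.42,0,0,.4,0,.3,y7],max_nfev=60)
            except Exception as e: continue
            if best is None or r.cost<best.cost: best=r
        res.append((best.cost,s,best.x))
    res.sort(key=lambda a:a[0])
    for r in res[:4]: print(r[0],r[1],r[2].round(4))
    import pickle; pickle.dump(res[0],open('kin.pkl','wb'))
E
wc -l log.jsonl; python3 fit.py
```

```text
11 log.jsonl
0.0004958645641616475 (-1, 1, -1, 1, -1, 1, -1) [-0.1025  0.216   0.5143  0.016  -0.0171  0.4638  0.0102  0.2489  1.4683]
0.5509618335703045 (-1, 1, 1, 1, 1, 1, -1) [ 0.5174 -4.0365  0.7364 -0.3906 -0.0137  0.6689 -0.1197 -3.7603  1.0038]
0.6073803264596233 (-1, 1, 1, 1, 1, 1, 1) [ 0.5174 -4.0364  0.7364 -0.3906 -0.0137  0.6689 -0.1197 -3.7602  1.66  ]
0.8773297096461447 (1, 1, -1, 1, -1, 1, 1) [  1.2222 -13.3696   3.9776  -1.5059   1.4847   1.4137   0.6745 -11.3625
  -2.3058]
```

```bash
cat > ik.py <<'E'
from fit import *
import pickle
_,S,PAR=pickle.load(open('kin.pkl','rb'))
lo=np.array([-2.96,-.34,-1.41,.24,-1.37,.17,-2.96]);hi=np.array([2.96,2.1,1.46,2.44,4.51,1.92,2.96])
def FK(q): return fk(q,S,PAR)
def jac(q):
    p,A=FK(q);J=np.zeros((6,7))
    for i in range(7):
        d=np.zeros(7);d[i]=1e-5;p2,A2=FK(q+d);J[:3,i]=(p2-p)/1e-5;J[3:,i]=((A2*A.inv()).as_rotvec())/1e-5
    return p,A,J
def step(q,tp,tr,n=15,lam=.02):
    for _ in range(n):
        p,A,J=jac(q);e=np.r_[tp-p,(tr*A.inv()).as_rotvec()]
        if np.linalg.norm(e)<1e-4: break
        m=np.linalg.norm(e); e=e*min(1,.15/m)
        q=np.clip(q+J.T@np.linalg.solve(J@J.T+lam**2*np.eye(6),e),lo+.01,hi-.01)
    p,A=FK(q);return q,np.linalg.norm(tp-p),np.linalg.norm((tr*A.inv()).as_rotvec())
def wristz(q):
    p,A=FK(q); return (p-A.apply([0,0,PAR[7]]))
GR=.019
def boxR(yaw,tip): return R.from_euler('z',yaw)*R.from_rotvec([0,-tip,0])
def toolR(bR,phi,flip,psi=0):  # tool in box frame
    z=np.array([0,-np.sin(phi),-np.cos(phi)]); y=np.array([1 if not flip else -1,0,0.])
    return bR*rot_from(z,y)
def tcp(bmid,bR,phi,flip):
    tr=toolR(bR,phi,flip); g=bmid+bR.apply([.006,.105,.005]); return g+tr.apply([0,0,GR]),tr
E
cat > search.py <<'E'
from ik import *
q0=np.array(get_obs()['q'])
bm0=np.array([.511,-.212,.028]);yaw0=.24
for flip in(0,1):
  for phi in np.radians([0,20,35,50]):
    # reach pre-grasp
    tp,tr=tcp(bm0+[0,0,.15],boxR(yaw0,0),phi,flip); p,A=FK(q0)
    q=q0.copy()
    from scipy.spatial.transform import Slerp
    def go(q,tp,tr,n=25):
        p,A=FK(q);sl=Slerp([0,1],R.concatenate([A,tr]));w=0
        for k in np.linspace(0,1,n+1)[1:]:
            q,a,b=step(q,p+(tp-p)*k,sl(k));w=max(w,a+b*.1)
        return q,a,b,w
    q,a,b,w=go(q,tp,tr);qa=q
    q,a2,b2,w2=go(q,*tcp(bm0,boxR(yaw0,0),phi,flip))
    q,a3,b3,w3=go(q,*tcp(bm0+[0,0,.17],boxR(yaw0,0),phi,flip))
    print('flip',flip,'phi',round(np.degrees(phi)),'grasp err',round(a2,4),round(b2,3),'q',q.round(2))
    for ps in [-1.2,-.8,-.4,0,.24,.6,1.0]:
      q4,a4,b4,_=go(q,*tcp(np.array([.60,.19,.20]),boxR(ps,0),phi,flip))
      qq=q4;path=[];minz=9
      for t in np.radians(np.arange(5,121,5)):
        qq,a,b=step(qq,*tcp(np.array([.61,.19,.20]),boxR(ps,t),phi,flip)); minz=min(minz,wristz(qq)[2])
        path.append((a,b))
      path=np.array(path)
      ok=np.where((path[:,0]>.01)|(path[:,1]>.05))[0]
      print('  yaw',ps,'carry err',round(a4,3),round(b4,3),'tip max deg',5*(ok[0]) if len(ok) else 120,'minwristz',round(minz,3),qq.round(2))
E
python3 search.py
```

```text
flip 0 phi 0 grasp err 0.0 0.0 q [ 0.52  0.27 -0.47  2.    0.16  0.9   0.2 ]
  yaw -1.2 carry err 0.0 0.0 tip max deg 120 minwristz 0.088 [-1.02  1.19  0.57  1.37  1.36  1.74 -2.46]
  yaw -0.8 carry err 0.0 0.0 tip max deg 120 minwristz 0.088 [-1.14  1.11  0.57  1.62  1.59  1.58 -2.77]
  yaw -0.4 carry err 0.0 0.0 tip max deg 120 minwristz 0.088 [-0.86  0.93  0.11  1.87  2.15  1.85 -2.95]
  yaw 0 carry err 0.0 0.0 tip max deg 115 minwristz 0.087 [-0.57  0.89 -0.19  2.09  2.68  1.91 -2.95]
  yaw 0.24 carry err 0.0 0.0 tip max deg 110 minwristz 0.087 [-0.41  0.89 -0.3   2.19  3.03  1.91 -2.95]
  yaw 0.6 carry err 0.0 0.0 tip max deg 35 minwristz 0.088 [ 0.03  0.99 -0.61  2.29  3.72  1.9  -2.73]
  yaw 1.0 carry err 0.0 0.0 tip max deg 40 minwristz 0.05 [ 0.99  2.09 -1.4   2.31  0.84  0.18  1.22]
flip 0 phi 20 grasp err 0.0 0.0 q [ 0.3   0.23 -0.38  2.08  0.59  0.84 -0.23]
  yaw -1.2 carry err 0.0 0.0 tip max deg 120 minwristz 0.095 [-1.    1.33  0.75  1.1   1.05  1.91 -2.33]
  yaw -0.8 carry err 0.0 0.0 tip max deg 120 minwristz 0.095 [-0.99  1.14  0.42  1.38  1.42  1.85 -2.66]
  yaw -0
[... 4683 characters left out ...]
ax deg 0 minwristz -0.171 [-1.21  2.09  1.45  1.22 -0.41  1.91 -2.95]
  yaw -0.8 carry err 0.112 0.95 tip max deg 0 minwristz -0.094 [-1.52  2.09  1.45  1.61 -0.75  1.78 -2.95]
  yaw -0.4 carry err 0.097 0.617 tip max deg 0 minwristz -0.036 [-1.84  2.09  1.45  1.91 -0.96  1.25 -2.95]
  yaw 0 carry err 0.075 0.337 tip max deg 0 minwristz 0.015 [-2.    2.09  1.45  2.1  -1.22  0.77 -2.95]
  yaw 0.24 carry err 0.047 0.178 tip max deg 0 minwristz 0.033 [-1.99  2.09  1.45  2.17 -1.36  0.52 -2.95]
  yaw 0.6 carry err 0.0 0.0 tip max deg 5 minwristz 0.129 [-1.58  1.04  0.84  2.15  1.79  1.19 -0.55]
  yaw 1.0 carry err 0.0 0.0 tip max deg 20 minwristz 0.129 [-1.59  1.14  0.99  2.4   2.31  1.31 -1.17]
```

```bash
python3 - <<'E'
from ik import *
tp,tr=tcp(np.array([.511,-.212,.028+.15]),boxR(.24,0),np.radians(20),0); print(tp); plan(tp,tr)
E
```

```text
[ 0.49341393 -0.11489542  0.16514584]
dp [-7.18 -4.49  6.76] dist mm 270.88297696314004
ang [-0.35 -3.97 -2.49]
```

jog_arm:
  dp:
    - [-1.4, -0.9, 0.6]
    - [-2.8, -1.8, 1.2]
    - [-4.2, -2.7, 1.8]
    - [-5.8, -3.6, 2.6]
    - [-7.2, -4.5, 3.6]
  angular:
    - [0, -0.8, -0.5]
    - [-0.1, -1.6, -1]
    - [-0.2, -2.4, -1.5]
    - [-0.3, -3.2, -2]
    - [-0.3, -4, -2.5]
  claw: [60, 60, 60, 60, 60]

```text
t: 8.1
eef_pos: [0.4915, -0.1173, 0.2436]
tool_rot: [0.137, 0.607, 0.775, -0.111]
contact_force: [-0.2, -1.5, -0.7]
gripper_width: 0.704
```

jog_arm:
  dp:
    - [0, 0, 0]
    - [0, 0, 0]
    - [0, 0, 0]
    - [0, 0, 0]
    - [0, 0, 0]
  angular:
    - [0, 0, 0]
    - [0, 0, 0]
    - [0, 0, 0]
    - [0, 0, 0]
    - [0, 0, 0]
  claw: [60, 60, 60, 60, 60]

```text
t: 8.6
eef_pos: [0.4942, -0.1148, 0.2455]
tool_rot: [0.137, 0.608, 0.775, -0.109]
contact_force: [0.4, 0.2, 0.8]
gripper_width: 0.702
```

```bash
python3 s.py; python3 - <<'E'
from ik import *
snap('wrist','w6.png');crop('w6.png','w6b.png',0,0,512,384,1.5625)
print(pose()[1].as_matrix().round(3))
tp,tr=tcp(np.array([.511,-.212,.028+.15]),boxR(.24,0),np.radians(20),0); print(tp); plan(tp,tr)
E
```

```text
8.6 [ 0.4942 -0.1148  0.2455] [ 0.287  0.173 -0.451  2.014  0.511  1.006 -0.202] [0.4 0.2 0.8] 0.7021184178708874
[[-0.224  0.971  0.08 ]
 [ 0.912  0.238 -0.335]
 [-0.344 -0.002 -0.939]]
[ 0.49341393 -0.11489542  0.16514584]
dp [ 1.11 -0.01  3.01] dist mm 80.31357985725356
ang [-0.03  0.03  0.01]
```

View pics/w6b.png

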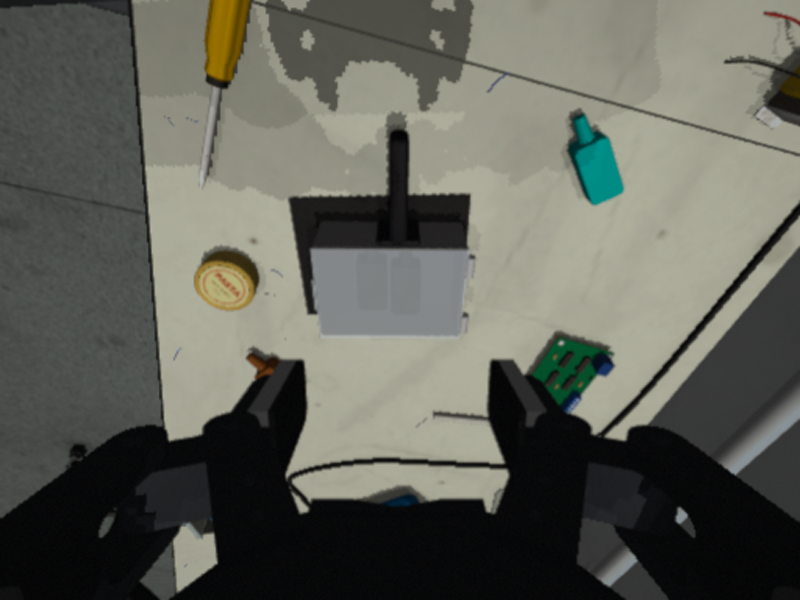

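```bash
python3 - <<'E'
from ik import *
c=load('w6.png');k=1.5625
def P(u,v,z): return px2w(c,(u+.5)/k-.5,(v+.5)/k-.5,z)
a,b=P(398.5,140,.048),P(398,238,.048);print('handle tip/root',a,b,np.arctan2(-(a-b)[0],(a-b)[1]))
L=[P(312,247,.053),P(467,249,.053),P(463,335,.053),P(322,336,.053)]
for x in L: print(x.round(4))
print(np.mean(L,0)); d=L[1]-L[0];print(np.arctan2(d[1],d[0]),np.linalg.norm(d))
for x in ([290,197],[469,195],[308,313]): print('pad',P(*x,.003).round(4))
E
```

```text
handle tip/root [ 0.48916502 -0.09056655  0.048     ] [ 0.50627837 -0.16121021  0.048     ] 0.23767042365111288
[ 0.4443 -0.1817  0.053 ]
[ 0.5587 -0.1552  0.053 ]
[ 0.5827 -0.2359  0.053 ]
[ 0.4644 -0.2663  0.053 ]
[ 0.51250261 -0.20977445  0.053     ]
0.22725963975981897 0.11742689224571723
pad [ 0.4166 -0.1685  0.003 ]
pad [ 0.5589 -0.1316  0.003 ]
pad [ 0.4463 -0.2834  0.003 ]
```

```bash
python3 - <<'E'
from ik import *
tp,tr=tcp(np.array([.512,-.211,.028]),boxR(.237,0),np.radians(20),0); print(tp); plan(tp,tr)
plan(tp+[0,0,.06],tr)
E
```

```text
[ 0.49470533 -0.1138431   0.01514584]
dp [3.21 0.06 8.64] dist mm 230.31541927051993
ang [-0.01  0.03  0.04]
dp [2.38 0.06 6.38] dist mm 170.31681160099342
ang [-0.01  0.03  0.04]
```

jog_arm:
  dp:
    - [0.6, 0, 1.6]
    - [1.2, 0, 3.2]
    - [1.8, 0, 4.9]
    - [2.4, 0.05, 6.4]
    - [2.4, 0.05, 6.4]
  angular:
    - [0, 0, 0]
    - [0, 0, 0]
    - [0, 0, 0]
    - [0, 0, 0]
    - [0, 0, 0]
  claw: [50, 50, 50, 50, 50]

```text
t: 9.15
eef_pos: [0.4904, -0.1138, 0.0699]
tool_rot: [0.133, 0.607, 0.775, -0.112]
contact_force: [-0.8, -0.1, -0.2]
gripper_width: 0.583
```

jog_arm:
  dp:
    - [0.2, 0, 0.6]
    - [0.5, 0, 1.3]
    - [0.8, 0, 2.2]
    - [0.8, 0, 2.2]
    - [0.8, 0, 2.2]
  angular:
    - [0, 0, 0]
    - [0, 0, 0]
    - [0, 0, 0]
    - [0, 0, 0]
    - [0, 0, 0]
  claw: [50, 50, 50, 50, 50]

```text
t: 9.65
eef_pos: [0.4944, -0.1144, 0.0172]
tool_rot: [0.137, 0.608, 0.774, -0.109]
contact_force: [0.3, -0.2, -0.3]
gripper_width: 0.585
```

```bash
python3 s.py; python3 - <<'E'
from ik import *
snap('wrist','w7.png');crop('w7.png','w7b.png',100,60,412,300,2)
tp,tr=tcp(np.array([.512,-.211,.028]),boxR(.237,0),np.radians(20),0); print(tp); plan(tp,tr)
E
```

```text
9.65 [ 0.4944 -0.1144  0.0172] [ 0.132  0.542 -0.308  2.18   0.958  0.636 -0.735] [ 0.3 -0.2 -0.3] 0.5846349695377974
[ 0.49470533 -0.1138431   0.01514584]
dp [0.05 0.01 0.08] dist mm 2.399354043808188
ang [-0.01  0.04  0.03]
```

View pics/w7b.png

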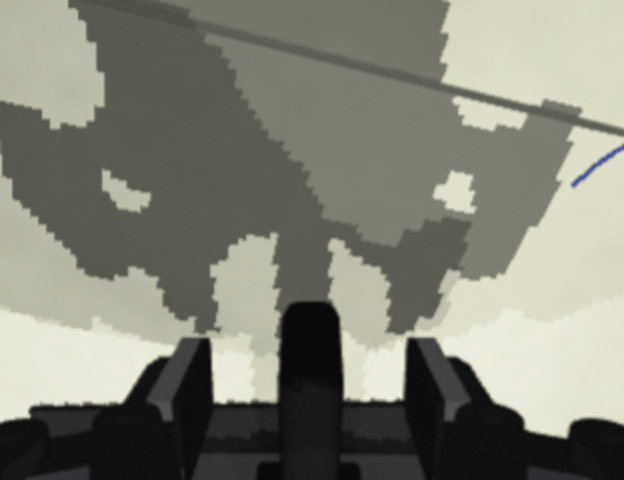

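The handle is centred between the pads, so I'll close and then lift.

jog_arm:
  dp:
    - [0, 0, 0]
    - [0, 0, 0]
    - [0, 0, 0]
    - [0, 0, 0]
    - [0, 0, 0]
  angular:
    - [0, 0, 0]
    - [0, 0, 0]
    - [0, 0, 0]
    - [0, 0, 0]
    - [0, 0, 0]
  claw: [5, 5, 5, 5, 5]
  grip_force: 110

```text
t: 10.2
eef_pos: [0.4939, -0.1143, 0.0165]
tool_rot: [0.137, 0.608, 0.775, -0.109]
contact_force: [-2.0, 1.8, 6.6]
gripper_width: 0.144
```

jog_arm:
  dp:
    - [-0.05, 0, -0.2]
    - [-0.2, 0, -0.5]
    - [-0.4, 0, -1.1]
    - [-0.6, 0, -1.6]
    - [-0.6, 0, -1.6]
  angular:
    - [0, 0, 0]
    - [0, 0, 0]
    - [0, 0, 0]
    - [0, 0, 0]
    - [0, 0, 0]
  claw: [5, 5, 5, 5, 5]

```text
t: 10.7
eef_pos: [0.4943, -0.1148, 0.0599]
tool_rot: [0.137, 0.608, 0.774, -0.109]
contact_force: [0.9, -0.0, -4.2]
gripper_width: 0.153
```

```bash
python3 s.py; python3 - <<'E'
from ik import *
snap('scene','sc1.png');crop('sc1.png','sc1b.png',200,120,400,260,4)
E
```

```text
10.7 [ 0.4943 -0.1148  0.0599] [ 0.174  0.461 -0.355  2.166  0.853  0.698 -0.617] [ 0.9 -0.  -4.2] 0.1526357827842113
```

View pics/sc1b.png

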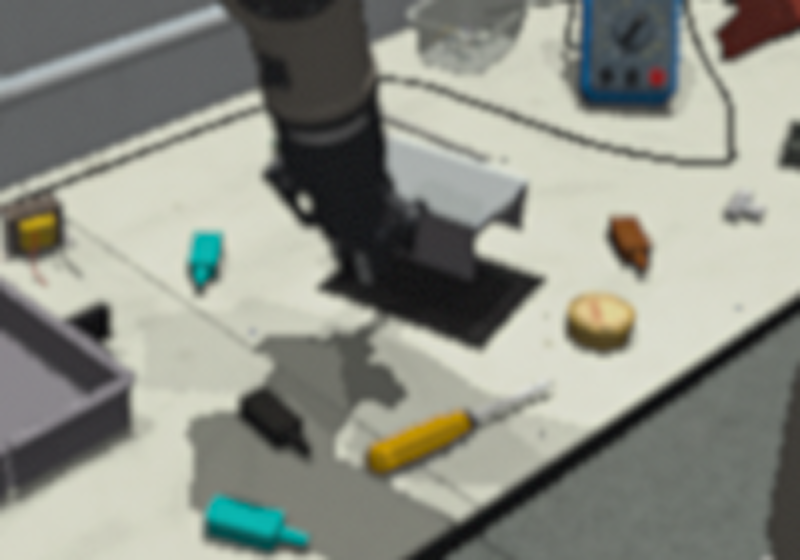

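```bash
python3 - <<'E'
from ik import *
p,r,o=pose()
# actual tool->box offset assumed nominal
ph=np.radians(20)
plan(p+[0,0,.14],r)
tp,tr=tcp(np.array([.62,.187,.20]),boxR(-.4,0),ph,0); print(tp); plan(tp,tr)
E
```

```text
dp [-1.93 -0.01 -5.26] dist mm 140.0
ang [0. 0. 0.]
[0.6638847  0.27538949 0.18714584]
dp [10.95 10.29 -9.5 ] dist mm 444.5076296818777
ang [2.49 0.04 6.88]
```

jog_arm:
  dp:
    - [-0.3, 0, -0.8]
    - [-0.8, 0, -2.1]
    - [-1.4, 0, -3.7]
    - [-1.9, 0, -5]
    - [-1.9, 0, -5.3]
  angular:
    - [0, 0, 0]
    - [0, 0, 0]
    - [0, 0, 0]
    - [0, 0, 0]
    - [0, 0, 0]
  claw: [5, 5, 5, 5, 5]

```text
t: 11.25
eef_pos: [0.4954, -0.1139, 0.2022]
tool_rot: [0.139, 0.609, 0.774, -0.108]
contact_force: [0.9, -0.1, -3.5]
gripper_width: 0.146
```

jog_arm:
  dp:
    - [0.6, 0.5, -0.2]
    - [1.9, 1.5, -0.6]
    - [3.2, 2.6, -1.1]
    - [4.5, 3.6, -1.5]
    - [5.8, 4.6, -1.9]
  angular:
    - [0.1, 0, 0.3]
    - [0.4, 0, 1.1]
    - [0.6, 0, 1.7]
    - [0.9, 0, 2.5]
    - [1.1, 0, 3.1]
  claw: [5, 5, 5, 5, 5]

```text
t: 11.75
eef_pos: [0.569, 0.0633, 0.191]
tool_rot: [0.12, 0.713, 0.678, -0.128]
contact_force: [0.6, -0.8, -4.8]
gripper_width: 0.142
```

```bash
python3 s.py; python3 - <<'E'
from ik import *
tp,tr=tcp(np.array([.62,.187,.20]),boxR(-.4,0),np.radians(20),0); print(tp); plan(tp,tr)
E
```

```text
11.75 [0.569  0.0633 0.191 ] [-0.04   0.464 -0.475  1.769  0.544  1.21  -0.803] [ 0.6 -0.8 -4.8] 0.14227686220169894
[0.6638847  0.27538949 0.18714584]
dp [ 8.18  3.36 -2.86] dist mm 232.43126329159776
ang [1.35 0.05 3.77]
```

jog_arm:
  dp:
    - [1.7, 0.7, -0.6]
    - [3.4, 1.4, -1.2]
    - [5.2, 2.1, -1.8]
    - [6.8, 2.8, -2.4]
    - [7.8, 3.2, -2.7]
  angular:
    - [0.3, 0, 0.8]
    - [0.6, 0, 1.6]
    - [0.9, 0, 2.4]
    - [1.1, 0, 3.1]
    - [1.3, 0, 3.7]
  claw: [5, 5, 5, 5, 5]

```text
t: 12.25
eef_pos: [0.6586, 0.2685, 0.1858]
tool_rot: [0.098, 0.818, 0.548, -0.145]
contact_force: [-0.6, 0.4, -3.5]
gripper_width: 0.149
```

jog_arm:
  dp:
    - [0, 0, 0]
    - [0, 0, 0]
    - [0, 0, 0]
    - [0, 0, 0]
    - [0, 0, 0]
  angular:
    - [0, 0, 0]
    - [0, 0, 0]
    - [0, 0, 0]
    - [0, 0, 0]
    - [0, 0, 0]
  claw: [5, 5, 5, 5, 5]

```text
t: 12.75
eef_pos: [0.6591, 0.2628, 0.1896]
tool_rot: [0.099, 0.818, 0.547, -0.144]
contact_force: [-0.3, 0.1, -4.3]
gripper_width: 0.149
```

```bash
python3 s.py; cat > tipplan.py <<'E'
from ik import *
import sys
p,r,o=pose(); ph=np.radians(20)
# box pose implied by tool
def boxof(p,r):
    bR=r*toolR(R.identity(),ph,0).inv(); g=p-r.apply([0,0,GR]); return g-bR.apply([.006,.105,.005]),bR
m,bR=boxof(p,r); print('box mid',m.round(4),'z tilt',np.degrees(np.arccos(bR.as_matrix()[2,2])).round(1)); 
x=bR.as_matrix()[:,0];y=bR.as_matrix()[:,1];print('y axis',y.round(3))
tgt=np.array([.62,.187,.20]); yaw=-.4
for t in map(float,sys.argv[1:]):
    tp,tr=tcp(tgt,boxR(yaw,np.radians(t)),ph,0);print('tip',t,end=' ');plan(tp,tr)
E
python3 tipplan.py 0 8 16 24 32 40
python3 - <<'E'
from h import *
snap('top','top5.png');crop('top5.png','top5b.png',100,80,300,250,4)
E
```

```text
12.75 [0.6591 0.2628 0.1896] [-0.328  0.759 -0.417  1.252  0.451  1.513 -1.179] [-0.3  0.1 -4.3] 0.14869706544578828
box mid [0.616  0.1741 0.2027] z tilt 0.3
y axis [ 0.381  0.924 -0.003]
tip 0.0 dp [ 0.54 -0.02 -0.09] dist mm 13.676625210148538
ang [0.09 0.03 0.08]
tip 8.0 dp [ 0.53  0.05 -0.13] dist mm 13.579361742346451
ang [-1.41  0.03  0.63]
tip 16.0 dp [ 0.51  0.12 -0.17] dist mm 13.729802415736291
ang [-2.92  0.02  1.17]
tip 24.0 dp [ 0.49  0.17 -0.22] dist mm 14.117200103667978
ang [-4.42  0.01  1.72]
tip 32.0 dp [ 0.47  0.22 -0.28] dist mm 14.715729169689919
ang [-5.92  0.    2.27]
tip 40.0 dp [ 0.44  0.26 -0.35] dist mm 15.490113571137748
ang [-7.43 -0.    2.82]
```

View pics/top5b.png

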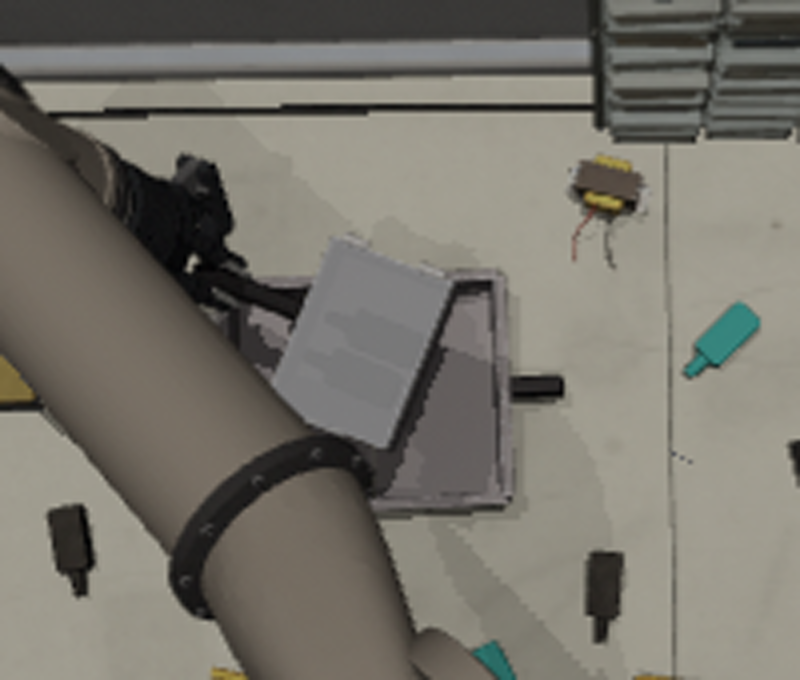

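```bash
sed -i 's/tgt=.*; yaw/tgt=np.array([.62,.187,.22]); yaw/' tipplan.py; python3 fit.py | head -1; python3 - <<'E'
from ik import *
q=np.array(get_obs()['q']);ph=np.radians(20)
for t in range(0,126,5):
    q,a,b=step(q,*tcp(np.array([.62,.187,.22]),boxR(-.4,np.radians(t)),ph,0))
    if t%15==0 or t>100: print(t,round(a,4),round(b,3),q.round(2),'wrist',wristz(q).round(3))
E
python3 tipplan.py 0 8 16 24 32 40
```

```text
0.005390592616232185 (-1, 1, -1, 1, -1, 1, -1) [-9.4400e-02  2.8030e-01  5.4770e-01  2.1400e-02  1.0000e-03  4.6920e-01
0 0.0 0.0 [-0.36  0.77 -0.41  1.2   0.46  1.55 -1.2 ] wrist [0.707 0.378 0.512]
15 0.0 0.0 [-0.46  0.68 -0.34  1.35  0.62  1.39 -1.39] wrist [0.637 0.407 0.504]
30 0.0 0.0 [-0.58  0.64 -0.26  1.49  0.81  1.28 -1.64] wrist [0.572 0.435 0.476]
45 0.0 0.0 [-0.72  0.63 -0.16  1.61  1.02  1.24 -1.93] wrist [0.515 0.459 0.431]
60 0.0 0.0 [-0.85  0.68 -0.06  1.69  1.22  1.28 -2.22] wrist [0.471 0.477 0.371]
75 0.0 0.0 [-0.95  0.76  0.03  1.74  1.39  1.38 -2.49] wrist [0.443 0.489 0.301]
90 0.0 0.0 [-1.03  0.88  0.11  1.74  1.49  1.51 -2.71] wrist [0.432 0.494 0.226]
105 0.0 0.0 [-1.07  1.01  0.2   1.71  1.55  1.66 -2.89] wrist [0.44  0.491 0.15 ]
110 0.0 0.0 [-1.08  1.06  0.23  1.69  1.56  1.71 -2.94] wrist [0.447 0.488 0.126]
115 0.0 0.031 [-1.09  1.11  0.26  1.66  1.56  1.76 -2.95] wrist [0.455 0.484 0.102]
120 0.0001 0.072 [-1.09  1.15  0.29  1.64  1.57  1.81 -2.95] wrist [0.466 0.48  0.079]
125 0.0001 0.11 [-1.09  1.2   0.32  1.6   1.57  1.86 -2.95] wrist [0.478 0.475 0.057]
box mid [0.616  0.1744 0.2028] z tilt 0.3
y axis [ 0.381  0.925 -0.003]
tip 0.0 dp [ 0.25 -0.01 -0.84] dist mm 21.82190984429866
ang [0.09 0.03 0.08]
tip 8.0 dp [ 0.24  0.06 -0.87] dist mm 22.6305673483946
ang [-1.41  0.02  0.63]
tip 16.0 dp [ 0.22  0.12 -0.91] dist mm 23.74936804946148
ang [-2.92  0.01  1.18]
tip 24.0 dp [ 0.2   0.18 -0.97] dist mm 25.11683666400401
ang [-4.42  0.01  1.73]
tip 32.0 dp [ 0.18  0.23 -1.03] dist mm 26.670413355874388
ang [-5.92 -0.    2.27]
tip 40.0 dp [ 0.16  0.27 -1.09] dist mm 28.35194706450638
ang [-7.43 -0.01  2.82]
```

```bash
sed -i 's/yaw=-.4/yaw=-.6/' tipplan.py;python3 - <<'E'
from ik import *
q=np.array(get_obs()['q']);ph=np.radians(20)
for t in range(0,126,5):
    q,a,b=step(q,*tcp(np.array([.62,.187,.22]),boxR(-.6,np.radians(t)),ph,0))
    if t%15==0 or t>100: print(t,round(a,4),round(b,3),q.round(2),'wrist',wristz(q).round(3))
E
python3 tipplan.py 0 8 16 24
```

```text
0 0.0 0.0 [-0.35  0.81 -0.38  1.11  0.4   1.6  -1.32] wrist [0.743 0.357 0.512]
15 0.0 0.0 [-0.46  0.74 -0.3   1.25  0.56  1.47 -1.49] wrist [0.681 0.399 0.504]
30 0.0 0.0 [-0.58  0.7  -0.21  1.36  0.73  1.39 -1.71] wrist [0.622 0.44  0.476]
45 0.0 0.0 [-0.72  0.71 -0.12  1.45  0.92  1.37 -1.94] wrist [0.571 0.474 0.431]
60 0.0 0.0 [-0.84  0.76 -0.02  1.52  1.09  1.4  -2.18] wrist [0.532 0.501 0.371]
75 0.0 0.0 [-0.94  0.84  0.07  1.55  1.23  1.48 -2.4 ] wrist [0.507 0.519 0.301]
90 0.0 0.0 [-1.01  0.95  0.16  1.56  1.33  1.59 -2.58] wrist [0.497 0.525 0.226]
105 0.0 0.0 [-1.05  1.08  0.25  1.53  1.4   1.71 -2.73] wrist [0.504 0.52  0.15 ]
110 0.0 0.0 [-1.06  1.12  0.28  1.51  1.41  1.75 -2.77] wrist [0.51  0.516 0.126]
115 0.0 0.0 [-1.07  1.16  0.31  1.49  1.43  1.8  -2.81] wrist [0.518 0.511 0.102]
120 0.0 0.0 [-1.07  1.21  0.34  1.46  1.44  1.84 -2.85] wrist [0.527 0.505 0.079]
125 0.0 0.0 [-1.07  1.25  0.38  1.44  1.45  1.89 -2.88] wrist [0.538 0.497 0.057]
box mid [0.616  0.1744 0.2028] z tilt 0.3
y axis [ 0.381  0.925 -0.003]
tip 0.0 dp [ 0.13  0.77 -0.79] dist mm 27.670091912282228
ang [0.88 0.02 2.23]
tip 8.0 dp [ 0.1   0.84 -0.82] dist mm 29.33797473259792
ang [-0.62 -0.14  2.78]
tip 16.0 dp [ 0.07  0.9  -0.86] dist mm 31.090206453867676
ang [-2.13 -0.31  3.31]
tip 24.0 dp [ 0.04  0.95 -0.9 ] dist mm 32.8819950610019
ang [-3.63 -0.48  3.84]
```

```bash
sed -i 's/yaw=-.6/yaw=-.5/;s/,.22\])/,.23])/' tipplan.py;python3 tipplan.py 0 8 16 24 32
python3 - <<'E'
from h import *
c=load('top0.png')
for u,v in [(140,284),(175,284),(130,272),(116,285),(37,285),(155,245)]: print(px2w(c,u/1.5625,v/1.5625,0.02).round(3))
E
```

```text
box mid [0.616  0.1744 0.2028] z tilt 0.3
y axis [ 0.381  0.925 -0.003]
tip 0.0 dp [ 0.07  0.39 -1.19] dist mm 31.38665315643206
ang [0.48 0.03 1.16]
tip 8.0 dp [ 0.05  0.45 -1.23] dist mm 32.7089680636364
ang [-1.02 -0.06  1.7 ]
tip 16.0 dp [ 0.03  0.52 -1.27] dist mm 34.24368952825991
ang [-2.52 -0.15  2.24]
tip 24.0 dp [ 0.    0.57 -1.32] dist mm 35.93581855206779
ang [-4.03 -0.24  2.78]
tip 32.0 dp [-0.02  0.62 -1.38] dist mm 37.73358651723656
ang [-5.53 -0.32  3.32]
[0.595 0.508 0.02 ]
[0.593 0.439 0.02 ]
[0.619 0.528 0.02 ]
[0.594 0.556 0.02 ]
[0.596 0.711 0.02 ]
[0.672 0.48  0.02 ]
```

jog_arm:
  dp:
    - [0, 0.2, -0.5]
    - [0.1, 0.4, -1.2]
    - [0.05, 0.45, -1.2]
    - [0, 0.5, -1.3]
    - [0, 0.55, -1.3]
  angular:
    - [0.25, 0, 0.6]
    - [0.5, 0, 1.2]
    - [-1, -0.05, 1.7]
    - [-2.5, -0.15, 2.25]
    - [-4, -0.25, 2.8]
  claw: [5, 5, 5, 5, 5]

```text
t: 13.3
eef_pos: [0.6765, 0.2692, 0.2218]
tool_rot: [0.263, 0.848, 0.459, -0.04]
contact_force: [-0.6, -0.1, -4.7]
gripper_width: 0.145
```

```bash
python3 s.py; python3 tipplan.py 24 32 40 48 56 64
```

```text
13.3 [0.6765 0.2692 0.2218] [-0.507  0.671 -0.293  1.374  0.679  1.414 -1.55 ] [-0.6 -0.1 -4.7] 0.144923199608895
box mid [0.6197 0.188  0.2307] z tilt 24.2
y axis [0.481 0.876 0.003]
tip 24.0 dp [-0.01  0.    0.05] dist mm 1.3934684517783036
ang [ 0.02 -0.02 -0.05]
tip 32.0 dp [-0.02  0.07  0.02] dist mm 1.9290866238743438
ang [-1.48 -0.02  0.5 ]
tip 40.0 dp [-0.04  0.13 -0.03] dist mm 3.5638637501303463
ang [-2.98 -0.02  1.04]
tip 48.0 dp [-0.06  0.19 -0.08] dist mm 5.3578188281398855
ang [-4.49 -0.01  1.59]
tip 56.0 dp [-0.08  0.24 -0.14] dist mm 7.171132928412516
ang [-5.99 -0.01  2.13]
tip 64.0 dp [-0.1   0.28 -0.2 ] dist mm 8.967480217120048
ang [-7.5  -0.01  2.68]
```

Tracking well, continuing.

jog_arm:
  dp:
    - [0, 0.07, 0]
    - [0, 0.13, 0]
    - [-0.05, 0.2, -0.1]
    - [-0.1, 0.25, -0.15]
    - [-0.1, 0.3, -0.2]
  angular:
    - [-1.5, 0, 0.5]
    - [-3, 0, 1.05]
    - [-4.5, 0, 1.6]
    - [-6, 0, 2.15]
    - [-7.5, 0, 2.7]
  claw: [5, 5, 5, 5, 5]

```text
t: 13.8
eef_pos: [0.6792, 0.2675, 0.2293]
tool_rot: [0.523, 0.765, 0.347, 0.14]
contact_force: [-0.1, -0.2, -5.0]
gripper_width: 0.145
```

```bash
python3 s.py; python3 tipplan.py 64 71 78 85 92 99
```

```text
13.8 [0.6792 0.2675 0.2293] [-0.826  0.722 -0.082  1.62   1.17   1.447 -2.199] [-0.1 -0.2 -5. ] 0.14519842283863238
box mid [0.6196 0.1877 0.2294] z tilt 64.0
y axis [0.478 0.878 0.001]
tip 64.0 dp [-0.01  0.03  0.03] dist mm 1.1095658181035244
ang [-0.01 -0.03 -0.  ]
tip 71.0 dp [-0.02  0.09 -0.  ] dist mm 2.4169395084653003
ang [-1.32 -0.03  0.47]
tip 78.0 dp [-0.04  0.15 -0.04] dist mm 4.003029736477112
ang [-2.64 -0.03  0.95]
tip 85.0 dp [-0.05  0.2  -0.09] dist mm 5.623814354166986
ang [-3.95 -0.02  1.43]
tip 92.0 dp [-0.07  0.25 -0.14] dist mm 7.2400354725805975
ang [-5.27 -0.02  1.91]
tip 99.0 dp [-0.09  0.28 -0.19] dist mm 8.83667250771172
ang [-6.59 -0.02  2.38]
```

jog_arm:
  dp:
    - [0, 0.1, 0]
    - [-0.05, 0.15, -0.05]
    - [-0.05, 0.2, -0.1]
    - [-0.05, 0.25, -0.15]
    - [-0.1, 0.3, -0.2]
  angular:
    - [-1.3, 0, 0.5]
    - [-2.65, 0, 0.95]
    - [-3.95, 0, 1.4]
    - [-5.3, 0, 1.9]
    - [-6.6, 0, 2.4]
  claw: [5, 5, 5, 5, 5]

```text
t: 14.3
eef_pos: [0.6774, 0.2681, 0.2372]
tool_rot: [0.701, 0.617, 0.214, 0.286]
contact_force: [0.8, -0.7, -2.8]
gripper_width: 0.142
```

```bash
python3 s.py; python3 tipplan.py 99 104 108 112; python3 - <<'E'
from h import *
snap('scene','sc2.png');crop('sc2.png','sc2b.png',80,100,300,280,3.6)
E
```

```text
14.3 [0.6774 0.2681 0.2372] [-0.999  0.972  0.11   1.645  1.414  1.729 -2.654] [ 0.8 -0.7 -2.8] 0.14248500752588641
box mid [0.6201 0.1871 0.2293] z tilt 99.0
y axis [ 0.477  0.879 -0.   ]
tip 99.0 dp [-0.    0.03  0.02] dist mm 0.8151660659836214
ang [-0.   -0.03 -0.  ]
tip 104.0 dp [-0.01  0.07 -0.01] dist mm 1.8245159975772602
ang [-0.94 -0.03  0.34]
tip 108.0 dp [-0.02  0.11 -0.03] dist mm 2.7485118030954503
ang [-1.69 -0.03  0.61]
tip 112.0 dp [-0.02  0.14 -0.05] dist mm 3.6904460564385464
ang [-2.45 -0.03  0.88]
```

View pics/sc2b.png

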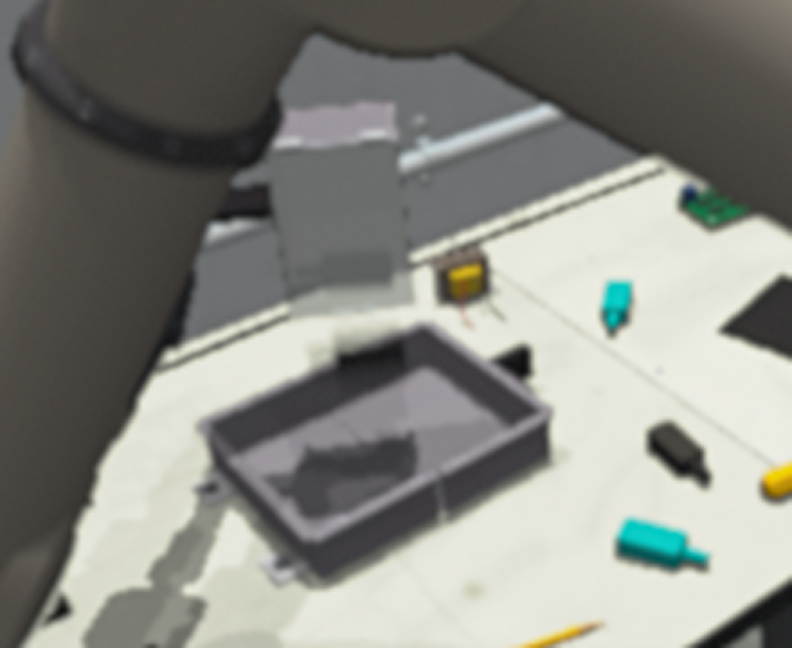

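The box is tipped with its lid open, and one block is already leaving at (370,345). I'll tip it further and hold.

jog_arm:
  dp:
    - [0, 0.05, 0]
    - [0, 0.1, 0]
    - [0, 0.15, -0.05]
    - [0, 0.15, -0.05]
    - [0, 0.15, -0.05]
  angular:
    - [-0.8, 0, 0.3]
    - [-1.6, 0, 0.6]
    - [-2.4, 0, 0.85]
    - [-2.4, 0, 0.85]
    - [-2.4, 0, 0.85]
  claw: [5, 5, 5, 5, 5]

```text
t: 14.85
eef_pos: [0.6768, 0.268, 0.2408]
tool_rot: [0.75, 0.55, 0.161, 0.33]
contact_force: [0.2, 0.9, -3.2]
gripper_width: 0.147
```

jog_arm:
  dp:
    - [0, 0, 0]
    - [0, 0, 0]
    - [0, 0, 0]
    - [0, 0, 0]
    - [0, 0, 0]
  angular:
    - [0, 0, 0]
    - [0, 0, 0]
    - [0, 0, 0]
    - [0, 0, 0]
    - [0, 0, 0]
  claw: [5, 5, 5, 5, 5]

```text
t: 15.35
eef_pos: [0.6766, 0.268, 0.2409]
tool_rot: [0.751, 0.549, 0.16, 0.33]
contact_force: [1.1, 0.2, -3.2]
gripper_width: 0.147
```

```bash
python3 s.py; python3 tipplan.py 112; python3 - <<'E'
from h import *
snap('scene','sc3.png');crop('sc3.png','sc3b.png',80,100,300,280,3.6)
snap('top','top6.png');crop('top6.png','top6b.png',100,80,300,250,4)
E
```

```text
15.35 [0.6766 0.268  0.2409] [-1.031  1.085  0.194  1.607  1.448  1.839 -2.768] [ 1.1  0.2 -3.2] 0.14655208502191575
box mid [0.6207 0.1862 0.231 ] z tilt 111.5
y axis [ 0.48   0.877 -0.004]
tip 112.0 dp [-0.01 -0.   -0.05] dist mm 1.3228669698971323
ang [-0.07 -0.01  0.07]
```

View pics/sc3b.png

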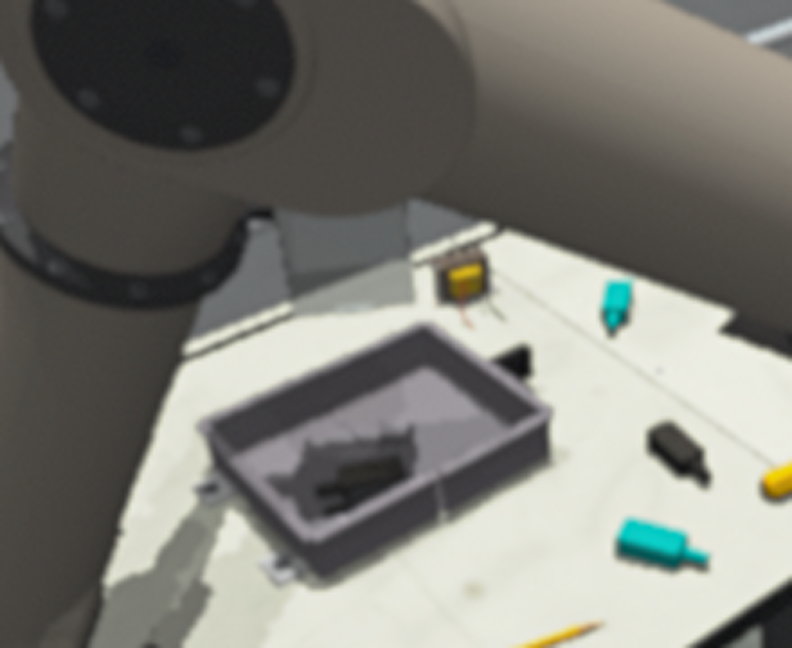

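View pics/top6b.png

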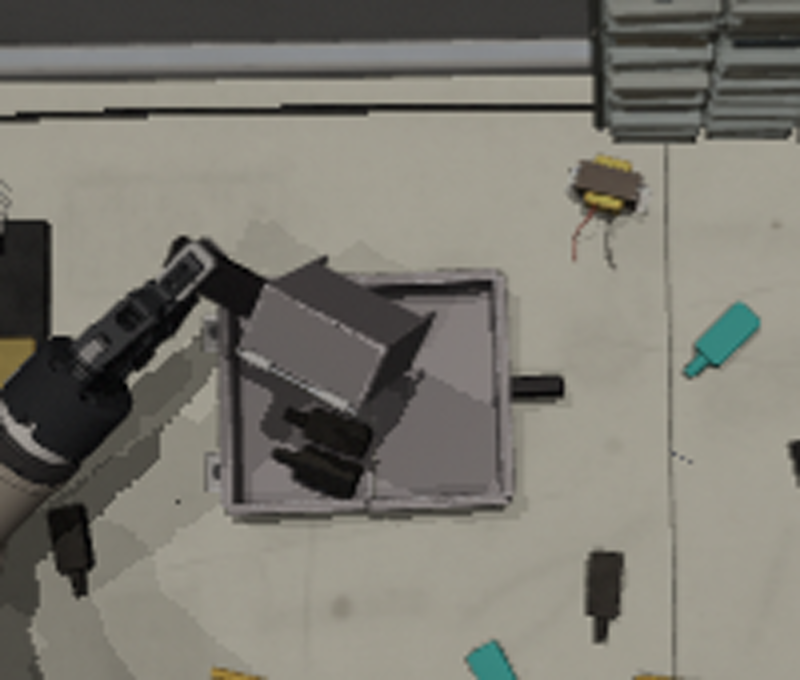

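Both inner blocks lie in the tray, at (330,432) and (325,470), and the weight reading dropped by about 1 N, which matches two blocks. Now I'll tip the box back.

```bash
python3 tipplan.py 104 96 88 80 72
```

```text
box mid [0.6207 0.1862 0.2309] z tilt 111.6
y axis [ 0.48   0.877 -0.004]
tip 104.0 dp [ 0.01 -0.07 -0.02] dist mm 1.8737435606644022
ang [ 1.44 -0.01 -0.47]
tip 96.0 dp [ 0.01 -0.15 -0.01] dist mm 3.7210488940446695
ang [ 2.94 -0.01 -1.02]
tip 88.0 dp [ 0.02 -0.23  0.  ] dist mm 5.688701333116856
ang [ 4.44 -0.01 -1.56]
tip 80.0 dp [ 0.01 -0.31 -0.  ] dist mm 7.661324505382806
ang [ 5.95 -0.   -2.11]
tip 72.0 dp [ 0.01 -0.38 -0.02] dist mm 9.609232194814366
ang [ 7.45  0.   -2.66]
```

jog_arm:
  dp:
    - [0, -0.07, 0]
    - [0, -0.15, 0]
    - [0, -0.23, 0]
    - [0, -0.31, 0]
    - [0, -0.38, 0]
  angular:
    - [1.4, 0, -0.5]
    - [2.9, 0, -1]
    - [4.4, 0, -1.55]
    - [5.9, 0, -2.1]
    - [7.4, 0, -2.65]
  claw: [5, 5, 5, 5, 5]

```text
t: 15.95
eef_pos: [0.6789, 0.2671, 0.2318]
tool_rot: [0.569, 0.737, 0.32, 0.174]
contact_force: [0.8, -0.6, -2.9]
gripper_width: 0.147
```

```bash
python3 tipplan.py 64 56 48 40 32
```

```text
box mid [0.6195 0.1873 0.2302] z tilt 71.9
y axis [ 0.478  0.879 -0.001]
tip 64.0 dp [ 0.02 -0.07  0.06] dist mm 2.2512782097468387
ang [ 1.5  -0.02 -0.52]
tip 56.0 dp [ 0.03 -0.14  0.07] dist mm 4.105138911469459
ang [ 3.   -0.01 -1.07]
tip 48.0 dp [ 0.03 -0.22  0.08] dist mm 5.977847932411745
ang [ 4.5  -0.01 -1.62]
tip 40.0 dp [ 0.03 -0.3   0.08] dist mm 7.832510992475986
ang [ 6.01 -0.01 -2.16]
tip 32.0 dp [ 0.02 -0.38  0.06] dist mm 9.653720228760793
ang [ 7.51 -0.01 -2.71]
```

jog_arm:
  dp:
    - [0, -0.07, 0.05]
    - [0, -0.15, 0.05]
    - [0, -0.22, 0.05]
    - [0, -0.3, 0.05]
    - [0, -0.38, 0.05]
  angular:
    - [1.5, 0, -0.5]
    - [3, 0, -1.05]
    - [4.5, 0, -1.6]
    - [6, 0, -2.15]
    - [7.5, 0, -2.7]
  claw: [5, 5, 5, 5, 5]

```text
t: 16.45
eef_pos: [0.6774, 0.2669, 0.2233]
tool_rot: [0.319, 0.839, 0.441, -0.004]
contact_force: [-0.3, -0.0, -3.5]
gripper_width: 0.146
```

```bash
python3 tipplan.py 24 16 8 0
```

```text
box mid [0.6197 0.1862 0.2309] z tilt 32.1
y axis [0.48  0.877 0.002]
tip 24.0 dp [ 0.05 -0.1   0.04] dist mm 3.115792604431126
ang [ 1.52 -0.01 -0.57]
tip 16.0 dp [ 0.06 -0.18  0.06] dist mm 4.989687248029011
ang [ 3.02 -0.01 -1.11]
tip 8.0 dp [ 0.06 -0.26  0.07] dist mm 6.872975478804703
ang [ 4.53 -0.01 -1.66]
tip 0.0 dp [ 0.06 -0.34  0.06] dist mm 8.734744663496087
ang [ 6.03 -0.02 -2.21]
```

jog_arm:
  dp:
    - [0, -0.1, 0.05]
    - [0.05, -0.2, 0.05]
    - [0.05, -0.26, 0.05]
    - [0.05, -0.34, 0.05]
    - [0.05, -0.34, 0.05]
  angular:
    - [1.5, 0, -0.55]
    - [3, 0, -1.1]
    - [4.5, 0, -1.65]
    - [6.05, 0, -2.2]
    - [6.05, 0, -2.2]
  claw: [5, 5, 5, 5, 5]

```text
t: 16.95
eef_pos: [0.6762, 0.2643, 0.2156]
tool_rot: [0.091, 0.85, 0.498, -0.149]
contact_force: [1.2, -2.0, -3.2]
gripper_width: 0.147
```

```bash
python3 s.py; python3 - <<'E'
from ik import *
ph=np.radians(20)
tp,tr=tcp(np.array([.505,-.209,.028+.15]),boxR(.237,0),ph,0); print(tp); plan(tp,tr)
snap('top','top7.png');crop('top7.png','top7b.png',100,80,300,250,4)
E
```

```text
16.95 [0.6762 0.2643 0.2156] [-0.354  0.772 -0.35   1.152  0.384  1.586 -1.22 ] [ 1.2 -2.  -3.2] 0.14723815579233399
[ 0.48770533 -0.1118431   0.16514584]
dp [-15.09   0.76   7.68] dist mm 423.76912998831915
ang [-2.88  0.04 -8.06]
```

View pics/top7b.png

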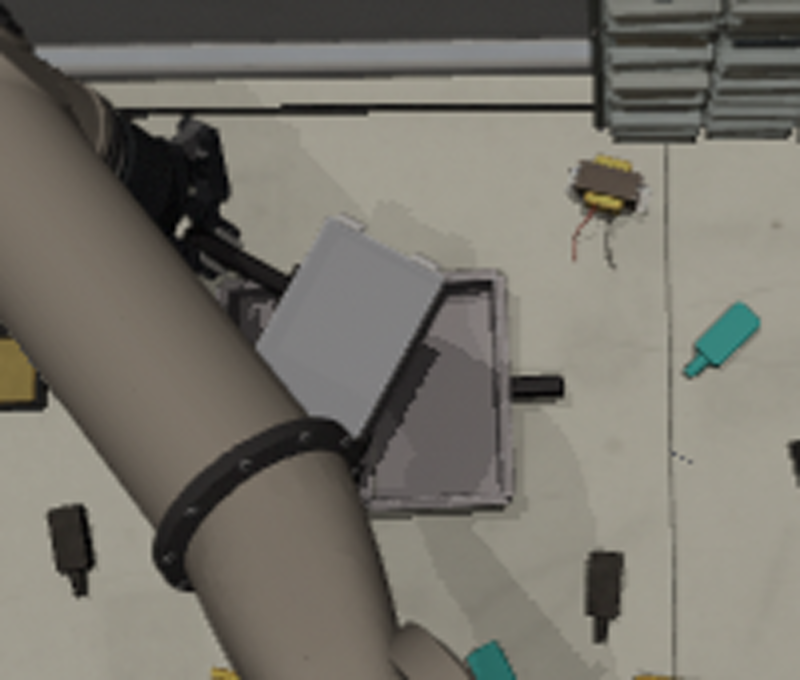

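The box is upright and empty with its lid shut. Carrying it back to the pad.

jog_arm:
  dp:
    - [-0.8, 0, 0.4]
    - [-2.4, 0.1, 1.2]
    - [-4.1, 0.2, 2.1]
    - [-5.8, 0.3, 3]
    - [-7.5, 0.4, 3.8]
  angular:
    - [-0.15, 0, -0.4]
    - [-0.5, 0, -1.3]
    - [-0.8, 0, -2.2]
    - [-1.1, 0, -3.1]
    - [-1.4, 0, -4]
  claw: [5, 5, 5, 5, 5]

```text
t: 17.5
eef_pos: [0.5785, 0.0821, 0.1907]
tool_rot: [0.116, 0.738, 0.651, -0.131]
contact_force: [1.7, -1.4, -2.2]
gripper_width: 0.151
```

```bash
python3 s.py; cat > pl.py <<'E'
from ik import *
import sys
a=list(map(float,sys.argv[1:5]));tp,tr=tcp(np.array(a[:3]),boxR(a[3],0),np.radians(20),0); print(tp); plan(tp,tr)
E
python3 pl.py .505 -.209 .178 .237
```

```text
17.5 [0.5785 0.0821 0.1907] [-0.103  0.488 -0.421  1.72   0.506  1.236 -0.859] [ 1.7 -1.4 -2.2] 0.15109282739749164
[ 0.48770533 -0.1118431   0.16514584]
dp [-7.3  -2.64  3.76] dist mm 215.68078601965138
ang [-1.42  0.02 -3.89]
```

jog_arm:
  dp:
    - [-1.7, -0.6, 0.9]
    - [-3.4, -1.2, 1.8]
    - [-5.1, -1.8, 2.6]
    - [-6.5, -2.4, 3.4]
    - [-7.2, -2.6, 3.7]
  angular:
    - [-0.3, 0, -0.9]
    - [-0.7, 0, -1.8]
    - [-1, 0, -2.7]
    - [-1.3, 0, -3.5]
    - [-1.4, 0, -3.9]
  claw: [5, 5, 5, 5, 5]

```text
t: 18.0
eef_pos: [0.4847, -0.1109, 0.1648]
tool_rot: [0.135, 0.611, 0.772, -0.111]
contact_force: [0.1, 0.3, -2.4]
gripper_width: 0.148
```

jog_arm:
  dp:
    - [0, 0, 0]
    - [0, 0, 0]
    - [0, 0, 0]
    - [0, 0, 0]
    - [0, 0, 0]
  angular:
    - [0, 0, 0]
    - [0, 0, 0]
    - [0, 0, 0]
    - [0, 0, 0]
    - [0, 0, 0]
  claw: [5, 5, 5, 5, 5]

```text
t: 18.5
eef_pos: [0.4908, -0.1067, 0.1659]
tool_rot: [0.135, 0.611, 0.772, -0.108]
contact_force: [0.1, -0.4, -2.4]
gripper_width: 0.148
```

```bash
python3 s.py; python3 pl.py .505 -.209 .178 .237;python3 pl.py .505 -.209 .040 .237;python3 - <<'E'
from h import *
snap('scene','sc4.png');crop('sc4.png','sc4b.png',200,100,400,250,4)
E
```

```text
18.5 [ 0.4908 -0.1067  0.1659] [ 0.223  0.276 -0.415  2.101  0.617  0.869 -0.37 ] [ 0.1 -0.4 -2.4] 0.14805627866002286
[ 0.48770533 -0.1118431   0.16514584]
dp [-0.15 -0.17  0.09] dist mm 6.095089630129373
ang [-0.04 -0.01 -0.05]
[ 0.48770533 -0.1118431   0.02714584]
dp [ 1.73 -0.16  5.28] dist mm 138.87131622320692
ang [-0.04 -0.01 -0.05]
```

View pics/sc4b.png

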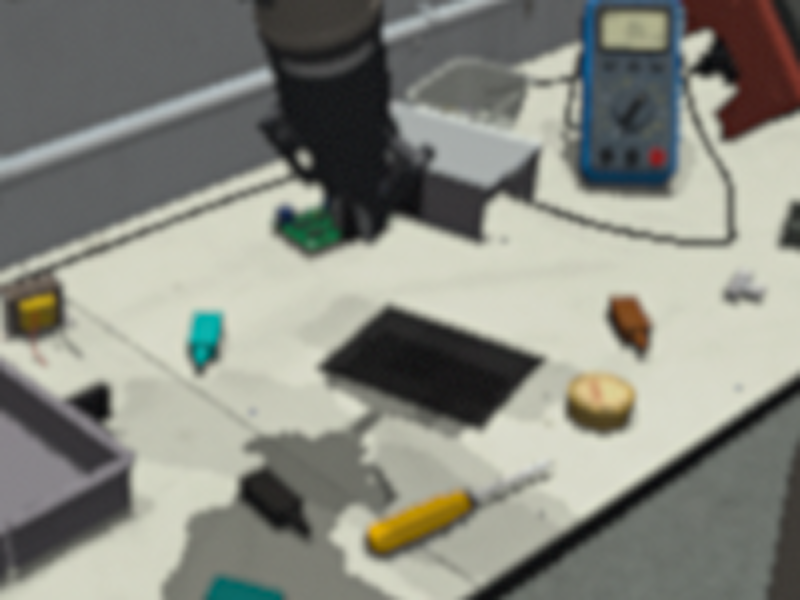

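jog_arm:
  dp:
    - [0.3, -0.05, 1]
    - [0.8, -0.1, 2.5]
    - [1.3, -0.15, 4]
    - [1.7, -0.15, 5.1]
    - [1.7, -0.15, 5.1]
  angular:
    - [0, 0, 0]
    - [0, 0, 0]
    - [0, 0, 0]
    - [0, 0, 0]
    - [0, 0, 0]
  claw: [5, 5, 5, 5, 5]

```text
t: 19.05
eef_pos: [0.4849, -0.1117, 0.0283]
tool_rot: [0.132, 0.611, 0.773, -0.11]
contact_force: [-0.9, 0.4, -2.7]
gripper_width: 0.146
```

jog_arm:
  dp:
    - [0.03, 0, 0.1]
    - [0.06, 0, 0.2]
    - [0.1, 0, 0.3]
    - [0.13, 0, 0.38]
    - [0.13, 0, 0.38]
  angular:
    - [0, 0, 0]
    - [0, 0, 0]
    - [0, 0, 0]
    - [0, 0, 0]
    - [0, 0, 0]
  claw: [5, 5, 5, 5, 5]

```text
t: 19.55
eef_pos: [0.4875, -0.1125, 0.022]
tool_rot: [0.135, 0.612, 0.772, -0.108]
contact_force: [-0.1, -0.7, -3.2]
gripper_width: 0.146
```

```bash
python3 s.py; python3 pl.py .505 -.209 .029 .237
```

```text
19.55 [ 0.4875 -0.1125  0.022 ] [ 0.119  0.524 -0.296  2.193  0.934  0.63  -0.727] [-0.1 -0.7 -3.2] 0.1464494426380222
[ 0.48770533 -0.1118431   0.01614584]
dp [0.1  0.02 0.21] dist mm 5.852554231538222
ang [-0.04 -0.01 -0.08]
```

jog_arm:
  dp:
    - [0.02, 0, 0.06]
    - [0.04, 0, 0.12]
    - [0.06, 0, 0.17]
    - [0.08, 0, 0.2]
    - [0.08, 0, 0.2]
  angular:
    - [0, 0, 0]
    - [0, 0, 0]
    - [0, 0, 0]
    - [0, 0, 0]
    - [0, 0, 0]
  claw: [5, 5, 5, 5, 5]

```text
t: 20.05
eef_pos: [0.4873, -0.1123, 0.0167]
tool_rot: [0.136, 0.612, 0.772, -0.109]
contact_force: [-3.8, 1.9, 5.9]
gripper_width: 0.142
```

```bash
python3 s.py; python3 - <<'E'
from h import *
snap('scene','sc5.png');crop('sc5.png','sc5b.png',200,120,400,260,4)
E
```

```text
20.05 [ 0.4873 -0.1123  0.0167] [ 0.113  0.535 -0.29   2.194  0.948  0.624 -0.744] [-3.8  1.9  5.9] 0.14245938782086032
```

View pics/sc5b.png

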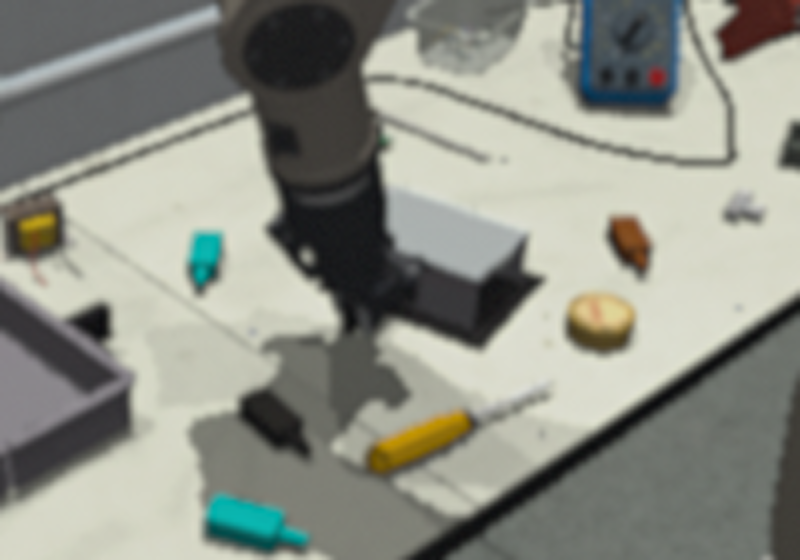

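Contact at the same height as the grasp (5.9 N up), so the box is standing on the pad. I'll release and retreat along the tool axis.

jog_arm:
  dp:
    - [0, 0, 0]
    - [0, 0, 0]
    - [0, 0, 0]
    - [0, 0, 0]
    - [0, 0, 0]
  angular:
    - [0, 0, 0]
    - [0, 0, 0]
    - [0, 0, 0]
    - [0, 0, 0]
    - [0, 0, 0]
  claw: [20, 35, 50, 50, 50]
  grip_force: 30

```text
t: 20.6
eef_pos: [0.4872, -0.1123, 0.0161]
tool_rot: [0.135, 0.612, 0.772, -0.108]
contact_force: [-0.4, -0.6, -0.2]
gripper_width: 0.588
```

jog_arm:
  dp:
    - [0, 0, -0.8]
    - [0, 0, -2]
    - [0, 0, -3.8]
    - [0, 0, -5.5]
    - [0, 0, -7.5]
  angular:
    - [0, 0, 0]
    - [0, 0, 0]
    - [0, 0, 0]
    - [0, 0, 0]
    - [0, 0, 0]
  claw: [50, 50, 50, 50, 50]

```text
t: 21.1
eef_pos: [0.4718, -0.0496, 0.1933]
tool_rot: [0.134, 0.612, 0.772, -0.109]
contact_force: [1.9, -0.3, 0.4]
gripper_width: 0.585
```

```bash
python3 s.py; python3 - <<'E'
from h import *
snap('wrist','w8.png');crop('w8.png','w8b.png',0,0,512,384,1.5625)
snap('top','top8.png');crop('top8.png','top8b.png',90,120,290,270,4)
plan([.45,.0135,.20],down(np.pi/2)); plan([.45,.0135,.20],down(np.pi/2+np.pi))
E
```

```text
21.1 [ 0.4718 -0.0496  0.1933] [ 0.15   0.217 -0.47   2.103  0.553  0.957 -0.431] [ 1.9 -0.3  0.4] 0.5849225482280308
dp [ 2.4  -0.47 -0.95] dist mm 65.69399670941297
ang [ -2.59   3.45 -15.18]
dp [ 2.4  -0.47 -0.95] dist mm 65.69399670941297
ang [ 3.67  2.76 20.42]
```

View pics/w8b.png

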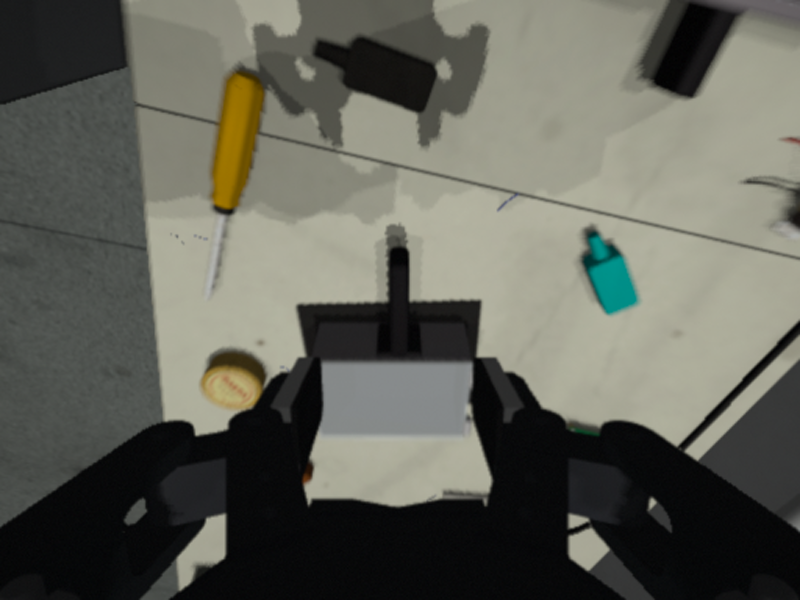

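View pics/top8b.png

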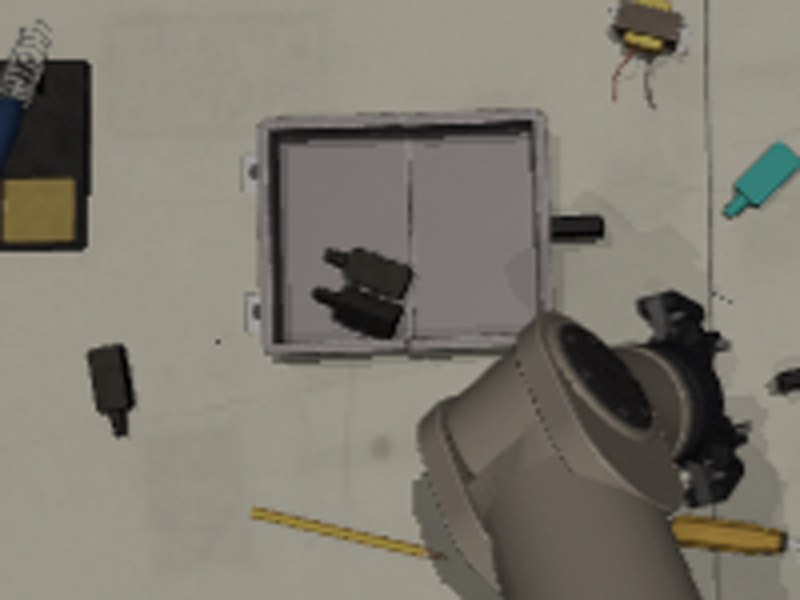

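```bash
python3 - <<'E'
from h import *
c=load('w8.png');k=1.5625
P=[px2w(c,(u+.5)/k-.5,(v+.5)/k-.5,.02) for u,v in [(364,38),(437,68),(422,110),(347,80)]]
for p in P: print(p.round(4))
m=np.mean(P,0);d=P[1]-P[0];print(m,np.degrees(np.arctan2(d[1],d[0])),[np.linalg.norm(P[i]-P[i-1]).round(4) for i in range(4)])
q=[px2w(c,(u+.5)/k-.5,(v+.5)/k-.5,.003) for u,v in [(298,304),(480,301)]];print('pad',q)
q=[px2w(c,(u+.5)/k-.5,(v+.5)/k-.5,.053) for u,v in [(318,360),(472,360),(466,435),(323,436)]];print('box',np.mean(q,0),q)
yaw=np.arctan2(d[1],d[0])
plan([m[0],m[1],.16],down(yaw+np.pi/2))
E
```

```text
[0.4342 0.0302 0.02  ]
[0.477  0.0252 0.02  ]
[0.4746 0.0017 0.02  ]
[0.4286 0.0075 0.02  ]
[0.45359092 0.01617923 0.02      ] -6.656757672853151 [np.float64(0.0234), np.float64(0.0432), np.float64(0.0236), np.float64(0.0463)]
pad [array([ 0.416195 , -0.1690716,  0.003    ]), array([ 0.55986688, -0.13197382,  0.003     ])]
box [ 0.50675357 -0.20837473  0.053     ] [array([ 0.44131152, -0.17947618,  0.053     ]), array([ 0.55315287, -0.15289378,  0.053     ]), array([ 0.57560478, -0.23570826,  0.053     ]), array([ 0.45694512, -0.2654207 ,  0.053     ])]
dp [ 3.02 -0.32  0.53] dist mm 76.97943269914342
ang [ -2.35   3.55 -13.86]
```

jog_arm:
  dp:
    - [0.6, -0.1, 0.1]
    - [1.2, -0.1, 0.2]
    - [1.8, -0.2, 0.3]
    - [2.4, -0.3, 0.4]
    - [3, -0.3, 0.5]
  angular:
    - [-0.3, 0.4, -1.6]
    - [-0.6, 0.8, -3.2]
    - [-0.9, 1.2, -4.8]
    - [-1.1, 1.6, -6.4]
    - [-1.4, 2, -8]
  claw: [60, 60, 60, 60, 60]

```text
t: 21.7
eef_pos: [0.4496, 0.013, 0.1544]
tool_rot: [0.059, 0.307, 0.949, -0.049]
contact_force: [-0.2, 0.5, -0.6]
gripper_width: 0.704
```

```bash
python3 - <<'E'
from h import *
plan([.452,.015,.17],down(np.pi/2-.087))
E
```

```text
dp [-0.12  0.08 -0.62] dist mm 15.867429108325236
ang [-1.08  1.42 -6.15]
```

jog_arm:
  dp:
    - [0, 0, -0.2]
    - [-0.1, 0, -0.4]
    - [-0.1, 0.1, -0.6]
    - [-0.1, 0.1, -0.6]
    - [-0.1, 0.1, -0.6]
  angular:
    - [-0.3, 0.4, -1.5]
    - [-0.5, 0.7, -3]
    - [-0.8, 1.1, -4.5]
    - [-1.1, 1.4, -6.1]
    - [-1.1, 1.4, -6.1]
  claw: [60, 60, 60, 60, 60]

```text
t: 22.2
eef_pos: [0.4529, 0.0142, 0.1697]
tool_rot: [0.002, 0.049, 0.999, 0.001]
contact_force: [-0.8, 0.5, 0.6]
gripper_width: 0.704
```

```bash
python3 s.py; python3 - <<'E'
from h import *
snap('wrist','w9.png');crop('w9.png','w9b.png',0,0,512,384,1.5625)
plan([.452,.015,.17],down(np.pi/2-.087))
E
```

```text
22.2 [0.4529 0.0142 0.1697] [ 0.482  0.268 -0.738  2.093  0.236  0.859  1.079] [-0.8  0.5  0.6] 0.7037932965300389
dp [ 0.02  0.01 -0.02] dist mm 0.8237565970156474
ang [ 0.01  0.04 -0.18]
```

View pics/w9b.png

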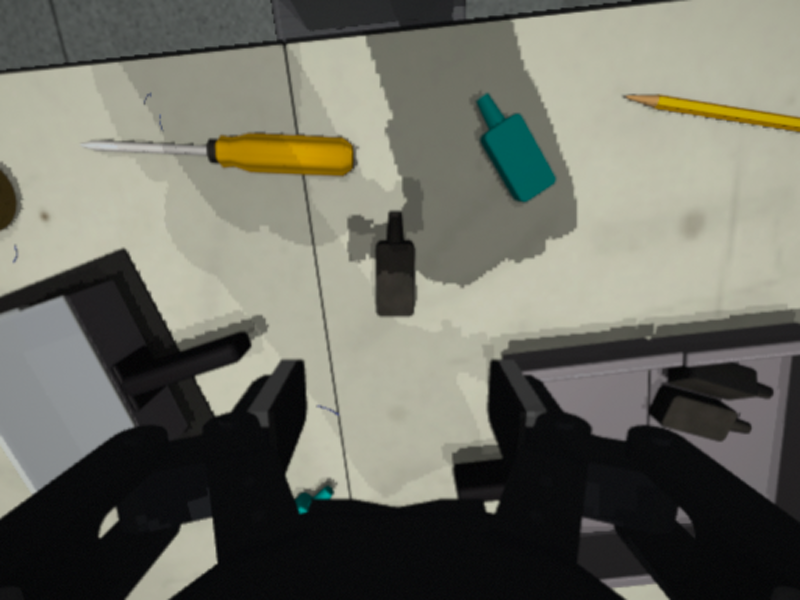

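```bash
python3 - <<'E'
from h import *
c=load('w9.png');k=1.5625
P=[px2w(c,(u+.5)/k-.5,(v+.5)/k-.5,.02) for u,v in [(378,241),(413,241),(414,314),(377,315)]]
m=np.mean(P,0);print(m,[p.round(4) for p in P])
plan([m[0],m[1],.003],down(np.pi/2-.087))
E
```

```text
[0.45076946 0.0143005  0.02      ] [array([0.425 , 0.0055, 0.02  ]), array([0.4272, 0.028 , 0.02  ]), array([0.4763, 0.0243, 0.02  ]), array([ 0.4745, -0.0006,  0.02  ])]
dp [ 0.09 -0.03  6.66] dist mm 166.5558255346845
ang [ 0.01  0.04 -0.18]
```

jog_arm:
  dp:
    - [0, 0, 1.5]
    - [0.1, 0, 3.2]
    - [0.1, 0, 5]
    - [0.1, 0, 6.2]
    - [0.1, 0, 6.6]
  angular:
    - [0, 0, -0.1]
    - [0, 0, -0.2]
    - [0, 0, -0.2]
    - [0, 0, -0.2]
    - [0, 0, -0.2]
  claw: [55, 55, 55, 55, 55]

```text
t: 22.75
eef_pos: [0.4484, 0.0161, 0.0024]
tool_rot: [-0.0, 0.041, 0.999, 0.0]
contact_force: [-0.2, 0.3, -0.2]
gripper_width: 0.643
```

jog_arm:
  dp:
    - [0, 0, 0]
    - [0, 0, 0]
    - [0, 0, 0]
    - [0, 0, 0]
    - [0, 0, 0]
  angular:
    - [0, 0, 0]
    - [0, 0, 0]
    - [0, 0, 0]
    - [0, 0, 0]
    - [0, 0, 0]
  claw: [55, 18, 18, 18, 18]
  grip_force: 40

```text
t: 23.25
eef_pos: [0.4522, 0.0158, 0.0068]
tool_rot: [0.004, 0.04, 0.999, 0.001]
contact_force: [-1.3, 0.0, 5.0]
gripper_width: 0.291
```

jog_arm:
  dp:
    - [0, 0, -0.5]
    - [0, 0, -1.5]
    - [0, 0, -3]
    - [0, 0, -4.5]
    - [0, 0, -6]
  angular:
    - [0, 0, 0]
    - [0, 0, 0]
    - [0, 0, 0]
    - [0, 0, 0]
    - [0, 0, 0]
  claw: [18, 18, 18, 18, 18]

```text
t: 23.75
eef_pos: [0.45, 0.0158, 0.1579]
tool_rot: [0.003, 0.04, 0.999, 0.001]
contact_force: [1.7, 0.1, -0.5]
gripper_width: 0.29
```

```bash
python3 s.py; python3 - <<'E'
from h import *
snap('wrist','w10.png');crop('w10.png','w10b.png',0,0,512,384,1.5625)
plan([.62,.13,.12],down(np.pi/2)); plan([.62,.13,.12],down(0))
E
```

```text
23.75 [0.45   0.0158 0.1579] [ 0.49   0.286 -0.756  2.11   0.265  0.833  1.066] [ 1.7  0.1 -0.5] 0.2899506529371324
dp [-6.26  5.04  1.82] dist mm 206.0613588846211
ang [ 0.01  0.16 -0.91]
dp [-6.26  5.04  1.82] dist mm 206.0613588846211
ang [ 0.13  0.11 17.09]
```

View pics/w10b.png

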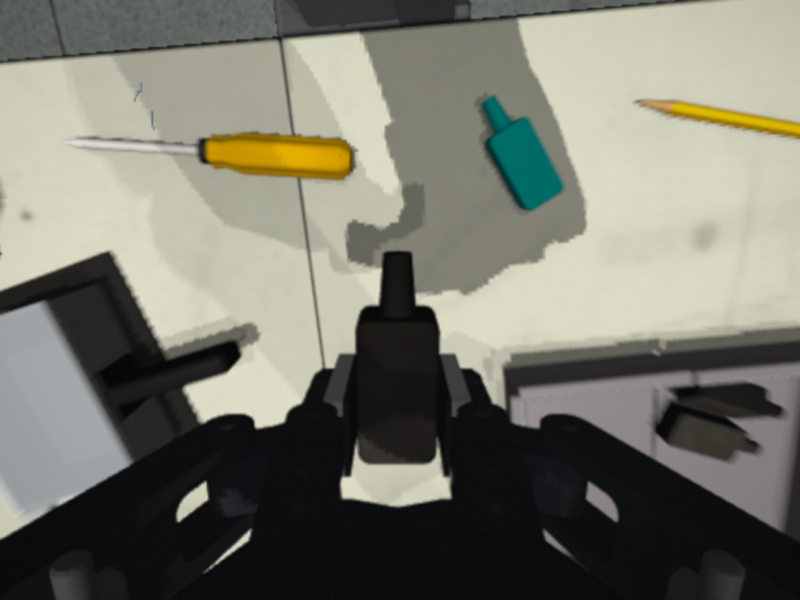

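jog_arm:
  dp:
    - [-1, 0.8, 0]
    - [-2.6, 2.1, 0]
    - [-4.2, 3.4, 0]
    - [-5.4, 4.4, 0.5]
    - [-5.6, 4.9, 1.5]
  angular:
    - [0, 0, -0.2]
    - [0, 0.1, -0.4]
    - [0, 0.1, -0.7]
    - [0, 0.1, -0.9]
    - [0, 0.1, -0.9]
  claw: [18, 18, 18, 18, 18]

```text
t: 24.3
eef_pos: [0.605, 0.13, 0.1214]
tool_rot: [0.002, 0.001, 1.0, 0.003]
contact_force: [-0.8, 0.1, -0.4]
gripper_width: 0.287
```

```bash
python3 s.py; python3 - <<'E'
from h import *
plan([.605,.137,.035],down(np.pi/2))
E
```

```text
24.3 [0.605  0.13   0.1214] [ 0.187  0.598 -0.684  1.758  0.45   0.942  0.889] [-0.8  0.1 -0.4] 0.28723721207095154
dp [0.01 0.26 3.46] dist mm 86.66881222077406
ang [ 0.06  0.04 -0.01]
```

jog_arm:
  dp:
    - [0, 0.2, 1]
    - [0, 0.2, 2]
    - [0, 0.2, 3]
    - [0, 0.2, 3.4]
    - [0, 0.2, 3.4]
  angular:
    - [0, 0, 0]
    - [0, 0, 0]
    - [0, 0, 0]
    - [0, 0, 0]
    - [0, 0, 0]
  claw: [18, 18, 18, 18, 18]

```text
t: 24.8
eef_pos: [0.5987, 0.1313, 0.0331]
tool_rot: [-0.003, 0.001, 1.0, 0.0]
contact_force: [-0.4, 0.3, -0.2]
gripper_width: 0.288
```

jog_arm:
  dp:
    - [0, 0, 0]
    - [0, 0, 0]
    - [0, 0, 0]
    - [0, 0, 0]
    - [0, 0, -1]
  angular:
    - [0, 0, 0]
    - [0, 0, 0]
    - [0, 0, 0]
    - [0, 0, 0]
    - [0, 0, 0]
  claw: [18, 38, 38, 38, 38]

```text
t: 25.3
eef_pos: [0.5975, 0.1308, 0.0563]
tool_rot: [-0.005, 0.001, 1.0, -0.0]
contact_force: [-0.9, -0.2, -0.1]
gripper_width: 0.447
```

jog_arm:
  dp:
    - [0, 0, -2]
    - [0, 0, -4]
    - [0, 0, -6]
    - [0, 0, -6]
    - [0, 0, -6]
  angular:
    - [0, 0, 0]
    - [0, 0, 0]
    - [0, 0, 0]
    - [0, 0, 0]
    - [0, 0, 0]
  claw: [38, 50, 55, 55, 55]

```text
t: 25.8
eef_pos: [0.6009, 0.1317, 0.2101]
tool_rot: [-0.0, 0.001, 1.0, 0.001]
contact_force: [0.3, -0.1, 0.1]
gripper_width: 0.642
```

```bash
python3 s.py; python3 - <<'E'
from h import *
snap('top','top9.png');crop('top9.png','top9b.png',90,120,290,270,4)
c=load('top9.png')
yw=np.arctan2(.5178-.4691,.4265-.416);print(np.degrees(yw))
plan([.493,.4215,.18],down(yw-np.pi/2))
E
```

```text
25.8 [0.6009 0.1317 0.2101] [ 0.223  0.5   -0.735  1.688  0.367  1.097  0.947] [ 0.3 -0.1  0.1] 0.6423461854690438
77.83295051558919
dp [ 4.29 11.61  1.16] dist mm 310.66899300267704
ang [-0.04 -0.04 20.42]
```

View pics/top9b.png

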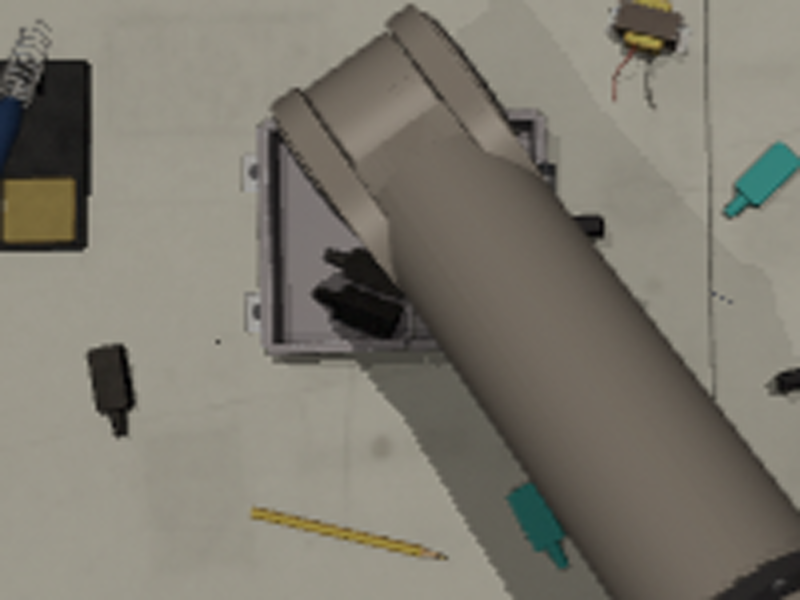

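```bash
python3 - <<'E'
from h import *
plan([.493,.4215,.18],down(np.radians(102)))
E
```

```text
dp [ 4.29 11.61  1.16] dist mm 310.66899300267704
ang [ 0.01 -0.05 -2.42]
```

jog_arm:
  dp:
    - [0.7, 1.8, 0]
    - [1.4, 3.6, 0]
    - [2, 5.4, 0.2]
    - [2.7, 7.2, 0.5]
    - [3.3, 9, 0.8]
  angular:
    - [0, 0, -0.5]
    - [0, 0, -1]
    - [0, 0, -1.5]
    - [0, 0, -2]
    - [0, 0, -2.4]
  claw: [60, 60, 60, 60, 60]

```text
t: 26.35
eef_pos: [0.5161, 0.3574, 0.1867]
tool_rot: [-0.003, -0.105, 0.994, 0.0]
contact_force: [0.2, 0.3, 1.0]
gripper_width: 0.7
```

jog_arm:
  dp:
    - [0.9, 1.5, 0.2]
    - [0.95, 2.5, 0.4]
    - [0.95, 2.5, 0.4]
    - [0.95, 2.5, 0.4]
    - [0.95, 2.5, 0.4]
  angular:
    - [0, 0, 0]
    - [0, 0, 0]
    - [0, 0, 0]
    - [0, 0, 0]
    - [0, 0, 0]
  claw: [60, 60, 60, 60, 60]

```text
t: 26.85
eef_pos: [0.4825, 0.411, 0.1781]
tool_rot: [-0.003, -0.103, 0.995, -0.0]
contact_force: [0.4, -0.5, 0.7]
gripper_width: 0.706
```

```bash
python3 s.py; python3 - <<'E'
from h import *
snap('wrist','w11.png');crop('w11.png','w11b.png',0,0,512,384,1.5625)
plan([.493,.4215,.18],down(np.radians(102)))
E
```

```text
26.85 [0.4825 0.411  0.1781] [-0.245  0.587 -0.791  1.666  0.457  1.088  0.606] [ 0.4 -0.5  0.7] 0.7059268523979978
dp [-0.49  0.33 -0.06] dist mm 14.748591844223672
ang [ 0.01 -0.05 -0.04]
```

View pics/w11b.png

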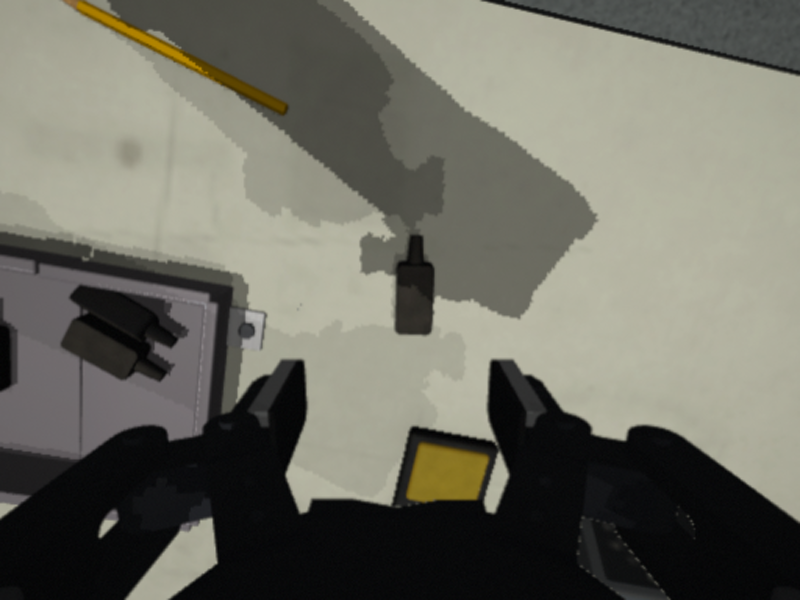

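```bash
python3 - <<'E'
from h import *
c=load('w11.png');k=1.5625
P=[px2w(c,(u+.5)/k-.5,(v+.5)/k-.5,.02) for u,v in [(398,263),(434,263),(432,334),(395,333)]]
m=np.mean(P,0);print(m,[p.round(4) for p in P])
d=P[3]-P[0]+P[2]-P[1];print(np.degrees(np.arctan2(d[1],d[0])))
plan([m[0],m[1],.004],down(np.radians(102)))
E
```

```text
[0.49236151 0.42615227 0.02      ] [array([0.4703, 0.4098, 0.02  ]), array([0.4653, 0.4335, 0.02  ]), array([0.5146, 0.4434, 0.02  ]), array([0.5192, 0.4179, 0.02  ])]
10.457534028007316
dp [-0.53  0.51  6.98] dist mm 175.35351432332058
ang [ 0.01 -0.05 -0.04]
```

jog_arm:
  dp:
    - [-0.5, 0.45, 1.5]
    - [-0.5, 0.45, 3.2]
    - [-0.5, 0.45, 5]
    - [-0.5, 0.45, 6.5]
    - [-0.5, 0.45, 6.9]
  angular:
    - [0, 0, 0]
    - [0, 0, 0]
    - [0, 0, 0]
    - [0, 0, 0]
    - [0, 0, 0]
  claw: [55, 55, 55, 55, 55]

```text
t: 27.4
eef_pos: [0.49, 0.4227, 0.0023]
tool_rot: [-0.005, -0.103, 0.995, -0.002]
contact_force: [-0.3, -0.7, 0.2]
gripper_width: 0.64
```

jog_arm:
  dp:
    - [0, 0, 0]
    - [0, 0, 0]
    - [0, 0, 0]
    - [0, 0, 0]
    - [0, 0, 0]
  angular:
    - [0, 0, 0]
    - [0, 0, 0]
    - [0, 0, 0]
    - [0, 0, 0]
    - [0, 0, 0]
  claw: [55, 18, 18, 18, 18]
  grip_force: 40

```text
t: 27.9
eef_pos: [0.4923, 0.428, 0.0095]
tool_rot: [-0.0, -0.104, 0.995, 0.002]
contact_force: [0.2, -1.8, 6.7]
gripper_width: 0.29
```

jog_arm:
  dp:
    - [0, 0, -0.5]
    - [0, 0, -1.5]
    - [0, 0, -3]
    - [0, 0, -4.5]
    - [0, 0, -5.5]
  angular:
    - [0, 0, 0]
    - [0, 0, 0]
    - [0, 0, 0]
    - [0, 0, 0]
    - [0, 0, 0]
  claw: [18, 18, 18, 18, 18]

```text
t: 28.4
eef_pos: [0.4918, 0.4277, 0.1485]
tool_rot: [-0.001, -0.104, 0.995, 0.002]
contact_force: [1.1, -0.2, -0.8]
gripper_width: 0.289
```

```bash
python3 s.py; python3 - <<'E'
from h import *
snap('wrist','w12.png')
plan([.63,.245,.15],down(np.radians(90)));plan([.63,.255,.15],down(0));plan([.63,.255,.15],down(np.pi))
E
```

```text
28.4 [0.4918 0.4277 0.1485] [-0.279  0.641 -0.769  1.65   0.495  1.053  0.581] [ 1.1 -0.2 -0.8] 0.28862463915126996
dp [-3.84 -8.35  0.05] dist mm 229.70628565350722
ang [0.09 0.04 2.39]
dp [-3.92 -7.96  0.05] dist mm 221.76100610705925
ang [ 0.1  -0.04 20.39]
dp [-3.92 -7.96  0.05] dist mm 221.76100610705925
ang [  0.04   0.09 -15.61]
```

View pics/w12.png

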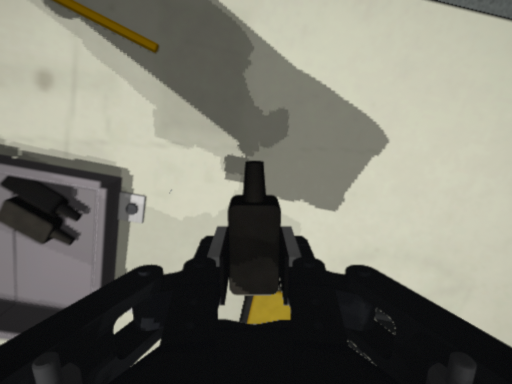

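jog_arm:
  dp:
    - [-1, -1.6, 0]
    - [-2, -3.4, 0]
    - [-3, -5.2, 0]
    - [-4, -7, 0]
    - [-4.5, -8.2, 0]
  angular:
    - [0, 0, 0.5]
    - [0, 0, 1]
    - [0, 0, 1.5]
    - [0, 0, 2]
    - [0, 0, 2.4]
  claw: [18, 18, 18, 18, 18]

```text
t: 28.95
eef_pos: [0.6465, 0.2456, 0.1443]
tool_rot: [-0.001, 0.003, 1.0, 0.0]
contact_force: [0.2, 0.3, 0.4]
gripper_width: 0.289
```

jog_arm:
  dp:
    - [0, 0, 0]
    - [0, 0, 0]
    - [0, 0, 0]
    - [0, 0, 0]
    - [0, 0, 0]
  angular:
    - [0, 0, 0]
    - [0, 0, 0]
    - [0, 0, 0]
    - [0, 0, 0]
    - [0, 0, 0]
  claw: [18, 18, 18, 18, 18]

```text
t: 29.45
eef_pos: [0.643, 0.2508, 0.1437]
tool_rot: [-0.002, -0.001, 1.0, 0.001]
contact_force: [-0.2, -0.2, -0.2]
gripper_width: 0.285
```

```bash
python3 s.py; python3 - <<'E'
from h import *
snap('wrist','w13.png')
plan([.645,.25,.037],down(np.radians(90)))
E
```

```text
29.45 [0.643  0.2508 0.1437] [-0.007  0.684 -0.689  1.552  0.469  1.079  0.761] [-0.2 -0.2 -0.2] 0.28514887905490344
dp [-0.09 -0.02  4.26] dist mm 106.61601993336043
ang [ 0.02 -0.05  0.01]
```

View pics/w13.png

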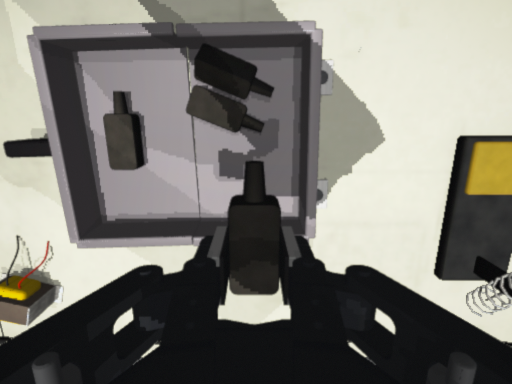

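The tray holds three blocks, at pixels (124,135), (217,108) and (225,70). The held one goes into the free corner.

jog_arm:
  dp:
    - [0, 0, 1]
    - [0, 0, 2]
    - [0, 0, 3.4]
    - [0, 0, 4.2]
    - [0, 0, 4.2]
  angular:
    - [0, 0, 0]
    - [0, 0, 0]
    - [0, 0, 0]
    - [0, 0, 0]
    - [0, 0, 0]
  claw: [18, 18, 18, 18, 18]

```text
t: 30.0
eef_pos: [0.6412, 0.2485, 0.035]
tool_rot: [-0.005, 0.0, 1.0, -0.001]
contact_force: [0.1, 0.2, -0.5]
gripper_width: 0.289
```

jog_arm:
  dp:
    - [0, 0, 0]
    - [0, 0, 0]
    - [0, 0, 0]
    - [0, 0, 0]
    - [0, 0, -1]
  angular:
    - [0, 0, 0]
    - [0, 0, 0]
    - [0, 0, 0]
    - [0, 0, 0]
    - [0, 0, 0]
  claw: [18, 38, 38, 38, 38]

```text
t: 30.5
eef_pos: [0.6418, 0.248, 0.0611]
tool_rot: [-0.004, 0.001, 1.0, -0.001]
contact_force: [-0.4, -0.1, -0.4]
gripper_width: 0.446
```

jog_arm:
  dp:
    - [0, 0, -2]
    - [0, 0, -4]
    - [0, 0, -6]
    - [0, 0, -8]
    - [0, 0, -10]
  angular:
    - [0, 0, 0]
    - [0, 0, 0]
    - [0, 0, 0]
    - [0, 0, 0]
    - [0, 0, 0]
  claw: [38, 50, 55, 55, 55]

```text
t: 31.0
eef_pos: [0.6442, 0.2489, 0.3163]
tool_rot: [-0.002, 0.001, 1.0, 0.001]
contact_force: [1.3, -0.0, 0.4]
gripper_width: 0.646
```

jog_arm:
  dp:
    - [-0.6, -1.2, -0.5]
    - [-1, -2.5, -1]
    - [-1.5, -4, -1.5]
    - [-1.5, -5, -2]
    - [-1.5, -5, -2]
  angular:
    - [0, 0, 0]
    - [0, 0, 0]
    - [0, 0, 0]
    - [0, 0, 0]
    - [0, 0, 0]
  claw: [55, 55, 55, 55, 55]

```text
t: 31.5
eef_pos: [0.6841, 0.1184, 0.3655]
tool_rot: [-0.0, 0.004, 1.0, -0.0]
contact_force: [0.0, -0.5, 0.6]
gripper_width: 0.642
```

```bash
python3 s.py; python3 - <<'E'
from h import *
for n in ('wrist','top','scene'):
    snap(n,n+'_z.png')
    crop(n+'_z.png',n+'_zb.png',0,0,512,384,1.5625)
E
```

```text
31.5 [0.6841 0.1184 0.3655] [ 0.192  0.523 -0.728  1.285  0.341  1.458  1.057] [ 0.  -0.5  0.6] 0.6423995025603961
```

View pics/wrist_zb.png

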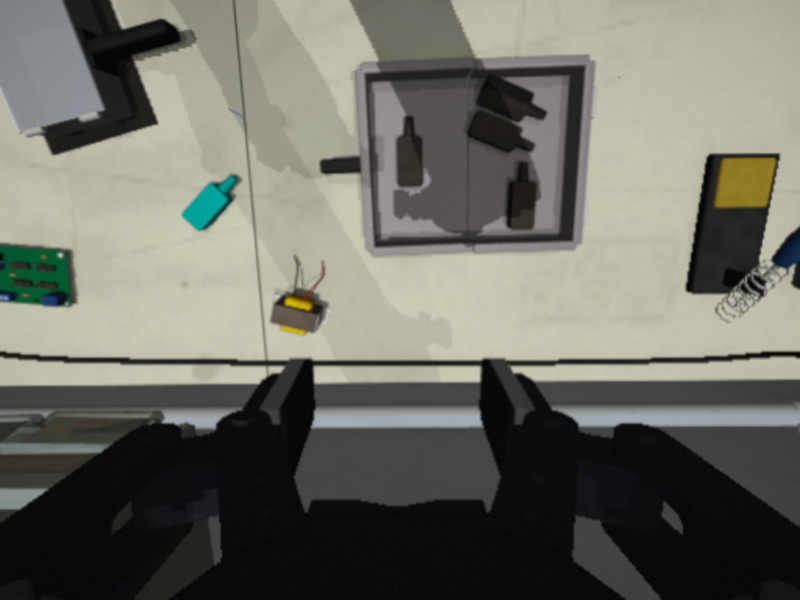

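View pics/top_zb.png

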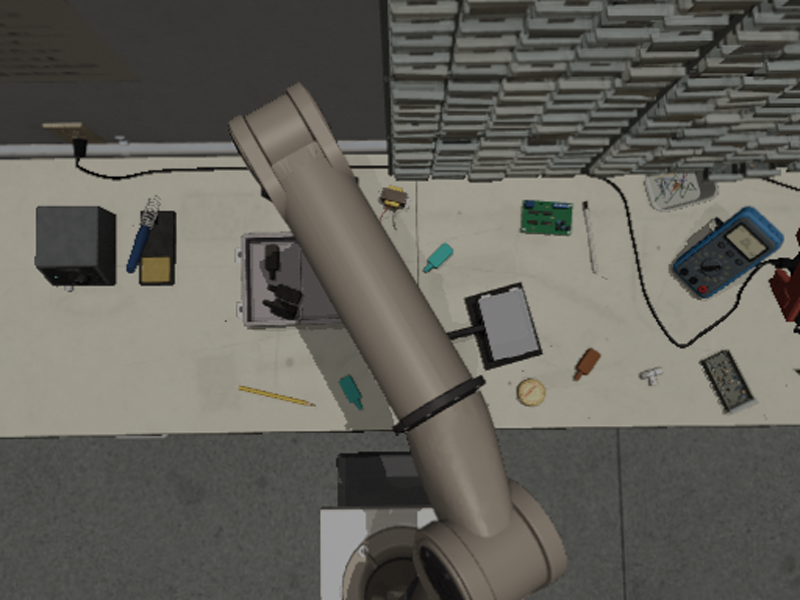

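View pics/scene_zb.png

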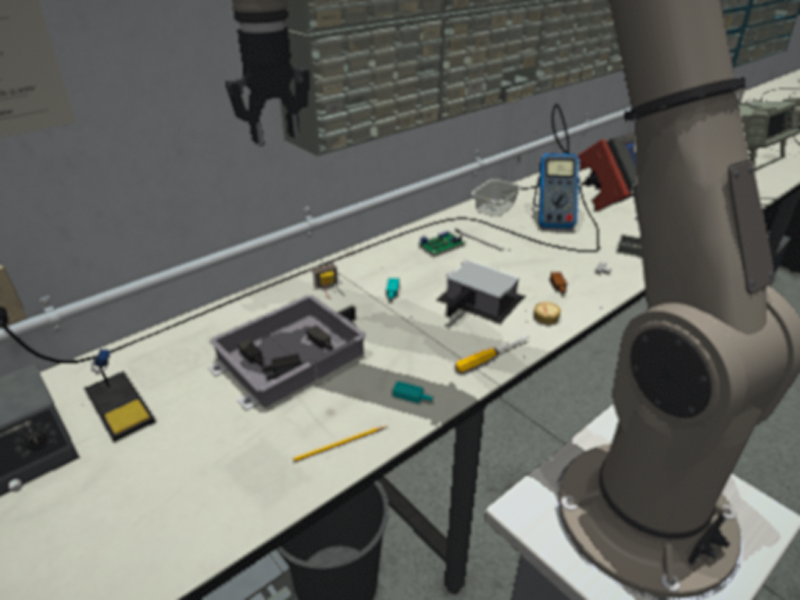

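```bash
python3 - <<'E'
from h import *
crop('wrist_z.png','wz2.png',220,25,390,170,4.5)
crop('scene_z.png','sz2.png',270,155,350,220,8)
c=load('wrist_z.png');k=1.5625
f=lambda u,v,z:px2w(c,(u+.5)/k-.5,(v+.5)/k-.5,z).round(4)
for n,u,v in [('a',410,160),('b',505,98),('c',496,131),('d',522,205)]: print(n,f(u,v,.024))
E
```

```text
a [0.5992 0.1329 0.024 ]
b [0.5417 0.2266 0.024 ]
c [0.5722 0.2192 0.024 ]
d [0.6452 0.2499 0.024 ]
```

View pics/wz2.png

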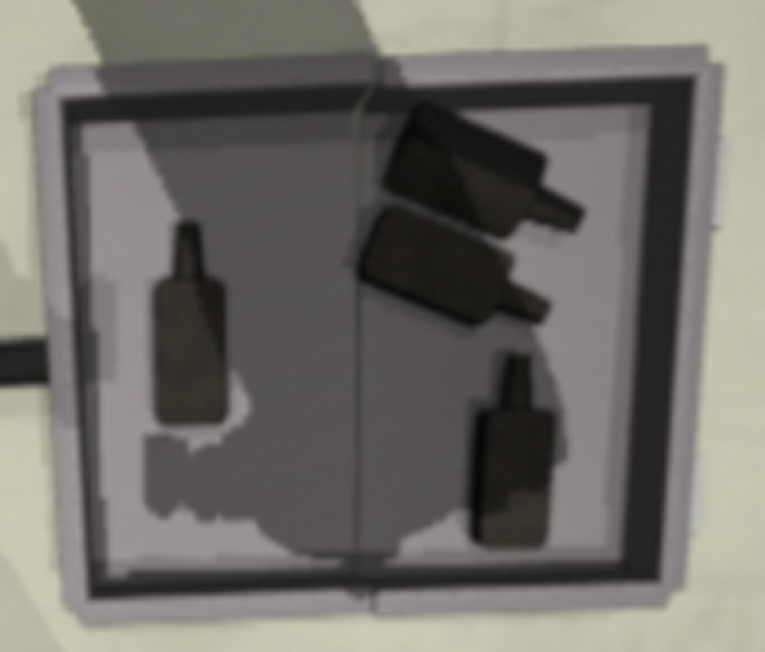

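View pics/sz2.png

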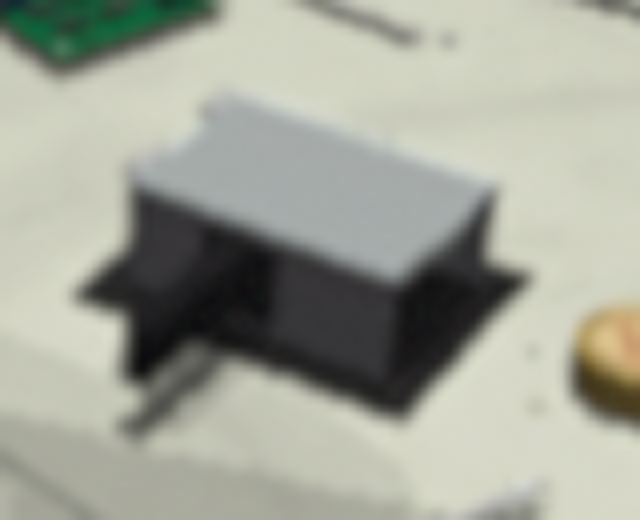

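```bash
python3 - <<'E'
from station import *
print(hand_in())
E
```

```text
the job is handed in; nothing more can be done
None
```

The job is done and handed in at about 31.6 s of the 210 s allowed; `hand_in()` gives no verdict.

**What I did**
- **Tray:** I slid the loose half by its tab until it met the fixed half.
- **Box:** I carried it by its handle over the closed tray and tipped it to about 112°. The lid swung open and both inner blocks fell in. I then stood the box back on its pad.
- **Strays:** I put both black strays in the tray, after the box was emptied. The turquoise and brown look-alikes were left alone.

**What my last checks showed**
- **Tray seam:** It is closed, with at most a hairline opening of about 1.5 mm (estimated) at the end nearest the robot. The rims line up to within about 2 mm.
- **Blocks:** All four black blocks lie inside the tray and look flat on its floor. None are left on the bench in the camera views.
- **Box:** The empty box stands upright with its lid shut, about 4–5 mm from the pad's centre.
- **Bystanders:** The transformer, circuit board and flux tin show no visible movement.
- **Gripper:** It is open and clear of everything.

The wrist and top cameras disagreed by up to about 5 mm on one stray's position (and a few millimetres on the tray rim), but the grasp came out fine.

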